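# Tidy the pry spatulas into the strut-lid tool chest

## Robot

A 6-joint arm with a two-finger parallel gripper is mounted at the origin on the work surface. World frame = base frame: x ahead of the robot, y to its left, z up, the work surface at z = 0. Lengths are in mm, angles in degrees, forces in N, time in s.
With the tool pointing down it reaches from about 300 to 850 mm from the base axis. Payload 4.2 kg.
Tool frame: the origin (TCP) lies midway between the tips of the shut fingers; the grasp point (between the pads) lies 19 mm behind it (env.hold_point_z is the z of the grasp point in the tool frame, in mm); z points along the fingers, y is the direction in which the jaws open and shut (so a half turn about z gives the same grasp; the last joint's range is limited). The gripper opens to 91 mm and grips with 3 to 60 N. Pads are 32 mm wide; open, the fingers measure 118 mm over their backs; the gripper's body (76 mm by 178 mm) begins 60 mm behind the grasp point.
Start: joints at [-70.073, 18.312, 89.639, -0, 72.044, -1.146], TCP at [206.754, -536.562, 191.576] pointing down, gripper open.
Joint ranges: [-177.97, 177.97], [-48.28, 115.42], [12.27, 149.76], [-77.06, 257.06], [2.81, 150.46], [-146.56, 146.56]. Speed limits (degrees/s): [147.25, 147.25, 180, 180, 180, 180].

## Interface

Orientations are given as [roll, pitch, yaw] about the fixed x, y, z axes, in that order (R = Rz(yaw) Ry(pitch) Rx(roll)).
In Python, from workcell import env, grab_frame, camera_params, spotter gives the robot as it stands. The module is installed in compiled form; this text tells all that it offers.
- The arm moves only by the shell command python3 -m jog 'ROWS' [FORCE]. ROWS is text: rows parted by semicolons, each of 7 numbers parted by spaces: the turn, a rotation vector about the world's x, y, z in units of 5 degrees (1.0 is 5 degrees), then the shift along the world's x, y, z in units of 25 mm (1.0 is 25 mm), then the opening, from 0 (shut) to 1 (fully open). A call has 1 to 5 rows; each row is the pose to reach, as a shift and turn from the pose commanded when the call began; what a row does not reach only later rows make up. A row lasts 1/8 s, in which the tool goes at most 62.5 mm and 10.7 degrees, less where a joint would pass 70% of its speed; a pose out of reach is approached as far as the arm can. A call with a gripper value outside its range is refused whole. The fingers move at their own pace and stop on an object; FORCE is the grip in N (left out, the last holds). Time passes only in rows, so rows that repeat a pose let the fingers close. It gives the time, the measured TCP pose, the force and the opening at its end, in the units of the state.
- env.state(): the state, without advancing time (a new reading comes with each control period).
- grab_frame(name): name is "scene" or "top" or "wrist"; returns the picture (400x640x3 uint8, red, green, blue); there is no depth.
- camera_params(name): a dict with "K" (3x3 intrinsics, pixels), "rvec" (rotation vector, rad) and "tvec" (3), from world to camera coordinates, as OpenCV has them. Camera axes: x right, y down, z forward; pixel columns grow to the right and rows downward; lengths in mm; the calibration is good to about 2 mm. A picture is of the moment at which its call begins: read the wrist's pose just before it. camera_params takes no time and is no camera call; for the wrist camera it gives the pose at the moment of the call.
- env.job_done(): hands the job in, once; it reports no verdict.
Trained networks look in the newest picture that a camera, given by its name, has taken for a name from the list of things; names that differ only in an ending like _2 or _b are one class to them, and where a whole thing is asked for, a point or a joint stands for the part that bears it (a point fixed in the world has none). Each returns a list of dicts, best first, with "conf" (0 to 1); they miss things now and then, are a little off and sometimes report something else, mostly with a low value. They report only what shows in the picture. A call takes as long as a camera call. They do not tell look-alikes from the thing itself.
- spotter.look_for(query, camera): "box" ([left, top, width, height] in pixels, round what is visible of it).
- spotter.trace(query, camera): "region" (400x640 bool, what is visible of it) and "box" ([left, top, width, height] in pixels, round what is visible of it).
The state is a dict: "time_s": time; "qpos": joint angles; "qvel": joint speeds; "effort": joint torques, N m; "ee_pos": TCP position; "ee_rot": TCP orientation; "force": force on the tool from outside, world axes, zero at the start; "torque": the same for the moment, N m; "gripper_width": finger opening in mm.
Only numpy, scipy, OpenCV 4.12 (cv2) and the standard library are available. Lean on these libraries where they do the work, as an engineer would, in place of code of your own. Each camera call takes 0.05 s, during which the arm holds its last target. There are 200 camera calls.

## Task

Lift the lid of the blue tool chest until its gas struts hold it open, take out the phone left inside and lay it flat in the middle of the blue mat. Then put every pry spatula from the bench into the chest, each lying flat with its blade slid fully home in a slot of its own, and shut the lid again. Leave the other things on the bench where they are.

Things in the scene. Friction and masses are not known exactly. Their poses are not given: they have to be found in the camera images.
- chest: Blue tool chest fixed to the bench, 220 (x) x 274 (y) x 45 mm high, walls 5 mm. Origin: centre of its underside; x points from its front wall (robot side) to its hinge side, z up. Inner floor 6 mm above the origin. A slotted block (yellow top, black posts) fills the hinge end; before it lies a bare bay 150 mm long (chest x = -105 to +45 mm) and 264 mm across
- rack_face (a point): Foot of the middle slot's mouth: on the inner floor, centre of the slotted block's front face (chest x = +45, y = 0, z = +6 mm). Block 26 mm high above the floor. Five letterbox slots open in this face towards the robot, centred at chest y = -88, -44, 0, +44, +88 mm, each 32 mm wide, 11 mm high from the inner floor up, and 60 mm deep
- lid (a joint): Angle of the blue lid (rad): 0 shut, 1.45 fully open (stop). Hinged along the chest's far top edge, it swings up and away from the robot. 222 x 276 x 10 mm, 0.9 kg, gas struts: left below about 0.7 rad it falls shut; beyond that the struts raise it (damped, some 3 s) and hold it at the stop. 1 to 2 N at the handle lifts it, about 3 N pulls it from the stop
- lid_hinge (a point): Point on the lid's hinge axis, midway along it (chest x = +110, y = 0, z = +45 mm); the axis runs along the chest's y
- lid_handle (a point): Centre of the lid's red handle bar: round, 14 mm thick, 40 mm long, parallel to the hinge axis, 32 mm before the lid's front edge on a 14 mm wide stalk; 254 mm from the hinge axis. Shut, it is 50 mm above the bench. It can be pinched by its two flat ends from above (fingers closing along the hinge direction) and then turns between the pads
- phone: White handset in a thick case, glass face up, 115 (x) x 50 (y) x 14 mm, 140 g; origin: centre of its underside, z up. It starts flat on the floor of the chest's bay, roughly lengthwise along the chest's x
- mat: Blue silicone mat fixed flat on the bench, 200 (x) x 140 (y) x 3 mm thick; origin: centre of its underside
- spatula1: Pry spatula with red handle, 130 mm long overall, 60 g, may be absent. Origin: mid-length, on the underside; x points to the blade's end, z up. Handle: x = -65 to +10 mm, 18 mm wide, 14 mm thick. Steel blade: x = +10 to +65 mm, 26 mm wide, 3 mm thick, 4 mm above the handle's underside. The handle is too thick for a slot: home is when its end meets the block (origin at chest x = +35 mm)
- spatula2: Pry spatula with green handle, 130 mm long overall, 60 g, may be absent. Origin: mid-length, on the underside; x points to the blade's end, z up. Handle: x = -65 to +10 mm, 18 mm wide, 14 mm thick. Steel blade: x = +10 to +65 mm, 26 mm wide, 3 mm thick, 4 mm above the handle's underside. The handle is too thick for a slot: home is when its end meets the block (origin at chest x = +35 mm)
- spatula3: Pry spatula with orange handle, 130 mm long overall, 60 g, may be absent. Origin: mid-length, on the underside; x points to the blade's end, z up. Handle: x = -65 to +10 mm, 18 mm wide, 14 mm thick. Steel blade: x = +10 to +65 mm, 26 mm wide, 3 mm thick, 4 mm above the handle's underside. The handle is too thick for a slot: home is when its end meets the block (origin at chest x = +35 mm)
- spatula4: Pry spatula with white handle, 130 mm long overall, 60 g, may be absent. Origin: mid-length, on the underside; x points to the blade's end, z up. Handle: x = -65 to +10 mm, 18 mm wide, 14 mm thick. Steel blade: x = +10 to +65 mm, 26 mm wide, 3 mm thick, 4 mm above the handle's underside. The handle is too thick for a slot: home is when its end meets the block (origin at chest x = +35 mm)
- spatula5: Pry spatula with yellow handle, 130 mm long overall, 60 g, may be absent. Origin: mid-length, on the underside; x points to the blade's end, z up. Handle: x = -65 to +10 mm, 18 mm wide, 14 mm thick. Steel blade: x = +10 to +65 mm, 26 mm wide, 3 mm thick, 4 mm above the handle's underside. The handle is too thick for a slot: home is when its end meets the block (origin at chest x = +35 mm)
- spray: Yellow spray can, 54 mm across, 170 mm tall; a bystander, origin at the underside or middle
- alcohol: White bottle with blue cap, 60 mm across, 160 mm tall; a bystander, origin at the underside or middle
- tape: Amber roll of tape lying flat, 80 mm across, 20 mm high; a bystander, origin at the underside or middle
- driver: Blue-handled screwdriver, 150 mm long; a bystander, origin at the underside or middle
- cup: Grey cup, 72 mm across, 80 mm tall; a bystander, origin at the underside or middle
- board: Green circuit board, 90 x 60 x 4 mm, lying flat; a bystander, origin at the underside or middle
There are look-alikes about, which are no part of the job. What is shaped like the spatula3 but brown is not meant.

How it is judged (in metres and radians):
On the way, in this order (a step that is already met when the one before it is completed fails the run):
1. the lid stands open on its struts with no finger on it (value of joint lid above 1.3 rad and contact force between the fingers and lid below 0.1 N), for 0.5 s.
2. with the lid open, the phone lies on the mat and every spatula is home in a slot (value of joint lid above 1.2 rad and x of spatula1 in the frame of chest between 0.028 and 0.042 m and y of spatula1 in the frame of chest between -0.115 and 0.115 m and z of each of spatula1, spatula2, spatula3, spatula4, spatula5 in the frame of chest below 0.014 m and angle between the x axis of each of spatula1, spatula2, spatula3, spatula4, spatula5 and the x axis of chest, either way round below 0.25 rad and angle between each of spatula1, spatula2, spatula3, spatula4, spatula5, phone's own z axis and vertical below 0.15 rad and x of spatula2 in the frame of chest between 0.028 and 0.042 m and y of spatula2 in the frame of chest between -0.115 and 0.115 m and x of spatula3 in the frame of chest between 0.028 and 0.042 m and y of spatula3 in the frame of chest between -0.115 and 0.115 m and x of spatula4 in the frame of chest between 0.028 and 0.042 m and y of spatula4 in the frame of chest between -0.115 and 0.115 m and x of spatula5 in the frame of chest between 0.028 and 0.042 m and y of spatula5 in the frame of chest between -0.115 and 0.115 m and horizontal distance between phone and mat below 0.045 m and height (world z) of phone between -0.002 and 0.01 m), for 0.2 s.
At the end, for the whole second after the job is handed in: lid shut (within 0.05 rad); phone flat on the mat, its centre within 45 mm of the mat's; every spatula present flat with its blade in a slot of the block, handle's end within 7 mm of the block's face; all at rest (value of joint lid below 0.05 rad and x of spatula1 in the frame of chest between 0.028 and 0.042 m and y of spatula1 in the frame of chest between -0.115 and 0.115 m and z of each of spatula1, spatula2, spatula3, spatula4, spatula5 in the frame of chest below 0.014 m and angle between the x axis of each of spatula1, spatula2, spatula3, spatula4, spatula5 and the x axis of chest, either way round below 0.25 rad and angle between each of spatula1, spatula2, spatula3, spatula4, spatula5, phone's own z axis and vertical below 0.15 rad and x of spatula2 in the frame of chest between 0.028 and 0.042 m and y of spatula2 in the frame of chest between -0.115 and 0.115 m and x of spatula3 in the frame of chest between 0.028 and 0.042 m and y of spatula3 in the frame of chest between -0.115 and 0.115 m and x of spatula4 in the frame of chest between 0.028 and 0.042 m and y of spatula4 in the frame of chest between -0.115 and 0.115 m and x of spatula5 in the frame of chest between 0.028 and 0.042 m and y of spatula5 in the frame of chest between -0.115 and 0.115 m and horizontal distance between phone and mat below 0.045 m and height (world z) of phone between -0.002 and 0.01 m and linear speed of each of spatula1, spatula2, spatula3, spatula4, spatula5, phone below 0.03 m/s); the robot touches nothing.
It fails at once if a bystander was moved more than 40 mm (distance of any of spray, alcohol, tape, driver, cup, board from where it was at the start of the episode above 0.04 m).
Of spatula1, spatula2, spatula3, spatula4, spatula5 only 3 to 4 are there at a start; the rules pass over those that are not, and their reading is None.
At some moment in a run one of spatula1, spatula2, spatula3, spatula4, spatula5 may be knocked a few centimetres aside while the robot is not near it.
Once in a run the grip may slacken for a moment while it holds something.
It also fails if it takes over 210 s, if anything falls off the work surface, if the arm or the gripper's body presses on something with over 40 N, if the wrist force passes 120 N, or if a joint passes its speed limit or range.

## Working session

There is one attempt and no reset: what is moved stays moved. The work goes in short steps, Python scripts to look and compute and a shell command to move; the robot and the scene stay as the last step left them, time stands still between calls to the robot, and variables do not carry over. Pictures are saved under pics/ and viewed, about 12 in all and at most 16, crops included, and the job is handed in when it is done.

```bash
mkdir -p pics
cat > h.py <<'E'
import numpy as np, cv2
from workcell import env, grab_frame, camera_params, spotter
def cam(n):
    p=camera_params(n); R,_=cv2.Rodrigues(np.array(p["rvec"],float)); return np.array(p["K"],float),R,np.array(p["tvec"],float).ravel()
def ray(c,uv):
    K,R,t=c; d=R.T@np.linalg.inv(K)@np.array([uv[0],uv[1],1.]); return -R.T@t,d
def atz(c,uv,z):
    o,d=ray(c,uv); return o+d*(z-o[2])/d[2]
def proj(c,P):
    K,R,t=c; q=(R@np.atleast_2d(P).T).T+t; q=q@K.T; return q[:,:2]/q[:,2:]
def tri(l):
    A=np.zeros((3,3));b=np.zeros(3)
    for c,uv in l:
        o,d=ray(c,uv); d=d/np.linalg.norm(d); M=np.eye(3)-np.outer(d,d); A+=M;b+=M@o
    return np.linalg.solve(A,b)
def save(im,f,box=None,s=1):
    if box: im=im[box[1]:box[3],box[0]:box[2]]
    cv2.imwrite('pics/'+f,cv2.resize(im[:,:,::-1],None,fx=s,fy=s,interpolation=cv2.INTER_CUBIC))
E
python3 - <<'E'
from h import *
a=grab_frame("scene");b=grab_frame("top");np.save('a.npy',a);np.save('b.npy',b)
save(a,'scene.png',s=1.25);save(b,'top.png',s=1.25)
for n in("scene","top"):
    c=cam(n); print(n,c[0].tolist(),(-c[1].T@c[2]).round(),c[1][2].round(2))
print(env.state())
E
```

```text
scene [[426.9497081504501, 0.0, 322.1093161420735], [0.0, 426.9497081504501, 195.17518977015905], [0.0, 0.0, 1.0]] [1161. -319. 1126.] [-0.47  0.25 -0.85]
top [[411.6178789528537, 0.0, 321.53951828477557], [0.0, 411.6178789528537, 198.87384825151253], [0.0, 0.0, 1.0]] [ 409.   -5. 1166.] [ 0.16 -0.   -0.99]
{'time_s': 0.1, 'qpos': array([-7.00749932e+01,  1.83471651e+01,  8.96992862e+01, -1.69941730e-03,
        7.20429534e+01, -1.14518908e+00]), 'qvel': array([ 0.02873381, -0.06939496, -0.0637297 , -0.03805941,  0.05684443,
        0.04266842]), 'effort': array([ 1.17577474e-03, -4.13333738e+01, -2.32508934e+01,  7.30198645e-02,
        4.22195590e-02, -5.03297713e-05]), 'ee_pos': array([ 206.55311824, -536.10403316,  190.81340413]), 'ee_rot': array([-1.79910581e+02, -1.71348374e-04,  2.10707209e+01]), 'force': array([-0.12698974, -0.02593109, -0.79586352]), 'torque': array([ 0.01164255,  0.03964897, -0.02722666]), 'gripper_width': 91.53749526638768}
```

View pics/scene.png

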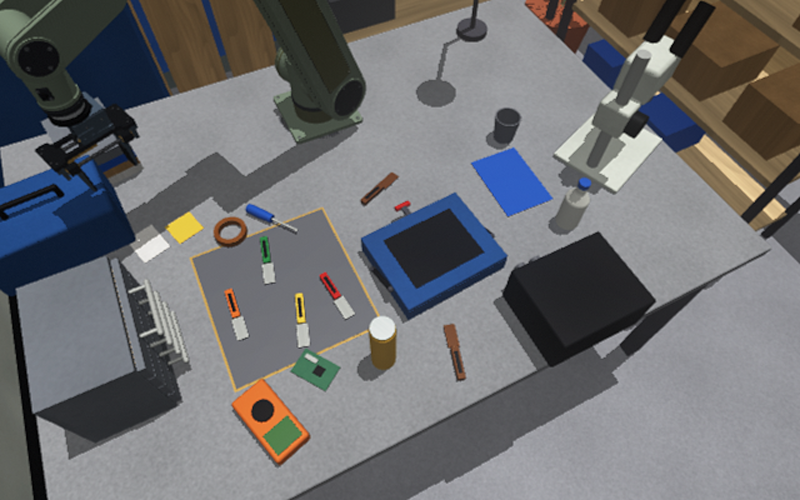

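View pics/top.png

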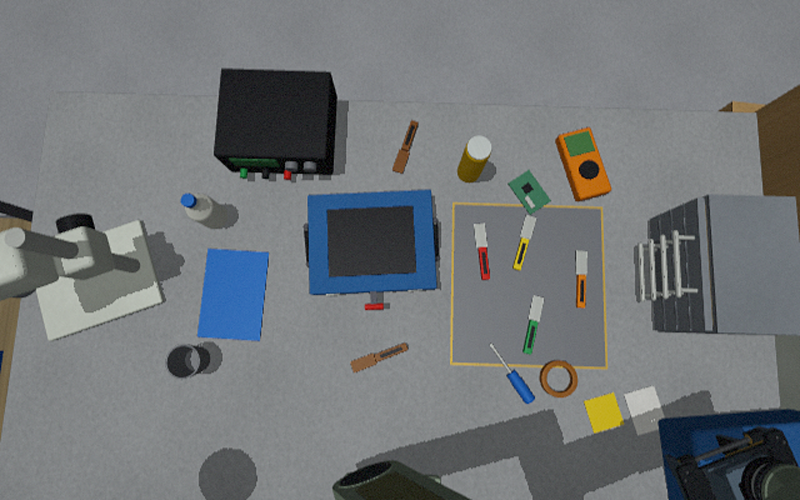

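The two views show four spatulas in the top picture (800 px wide): red (484,250), yellow (523,243), orange (581,278) and green (534,325). The brown look-alikes at (406,147) and (380,357) are not meant. The chest is at (372,243), its handle at (375,306), and the mat at (234,294).

```bash
cat > m1.py <<'E'
from h import *
a=grab_frame("scene");b=grab_frame("top");cs={'scene':cam('scene'),'top':cam('top')}
for q in ['spatula1','spatula2','spatula3','spatula4','spatula5','mat','chest','lid_handle']:
    for n in('top','scene'):
        for r in spotter.trace(q,n)[:5]:
            if r['conf']<.3: continue
            m=r['region'].astype(np.uint8); im={'top':b,'scene':a}[n]
            cn=max(cv2.findContours(m,0,2)[0],key=cv2.contourArea).reshape(-1,2).astype(float)
            z={'mat':3,'chest':55,'lid_handle':50}.get(q,7)
            w=np.array([atz(cs[n],p,z)[:2] for p in cn],np.float32)
            (cx,cy),(sw,sh),an=cv2.minAreaRect(w)
            ys,xs=np.nonzero(m); 
            print(q,n,round(r['conf'],2),'px',round(xs.mean(),1),round(ys.mean(),1),'rect',round(cx),round(cy),round(sw),round(sh),round(an,1),'rgb',im[m>0].mean(0).round())
E
python3 m1.py
```

```text
spatula1 top 0.87 px 301.9 285.1 rect 350 36 26 130 23.2 rgb [116.  87.  64.]
spatula1 top 0.83 px 426.1 257.8 rect 430 -303 26 130 79.0 rgb [103. 134. 113.]
spatula1 top 0.82 px 323.8 118.0 rect 837 -7 27 132 73.9 rgb [99. 69. 45.]
spatula1 top 0.79 px 464.4 221.4 rect 536 -412 28 129 88.5 rgb [143. 118.  90.]
spatula1 top 0.72 px 418.8 192.8 rect 614 -284 26 129 74.1 rgb [151. 146.  95.]
spatula1 scene 0.85 px 213.4 209.0 rect 430 -301 26 135 76.7 rgb [114. 139. 119.]
spatula1 scene 0.74 px 269.1 236.6 rect 592 -188 135 26 6.2 rgb [159. 115. 112.]
spatula1 scene 0.74 px 188.8 252.3 rect 535 -413 26 136 88.3 rgb [170. 136. 115.]
spatula1 scene 0.74 px 363.9 280.8 rect 838 -7 26 130 73.8 rgb [108.  77.  61.]
spatula1 scene 0.6 px 241.2 257.1 rect 615 -282 25 134 73.7 rgb [176. 167. 125.]
spatula2 top 0.87 px 301.9 285.1 rect 350 36 26 130 23.2 rgb [116.  87.  64.]
spatula2 top 0.83 px 426.1 257.8 rect 430 -303 26 130 79.0 rgb [103. 134. 113.]
spatula2 top 0.82 px 323.8 118.0 rect 837 -7 27 132 73.9 rgb [99. 69. 45.]
spatula2 top 0.79 px 464.4 221.4 rect 536 -412 28 129 88.5 rgb [143.
[... 2807 characters left out ...]
  61.]
spatula5 scene 0.6 px 241.2 257.1 rect 615 -282 25 134 73.7 rgb [176. 167. 125.]
mat top 0.97 px 186.1 234.9 rect 477 371 145 203 88.3 rgb [ 51. 107. 179.]
mat scene 0.68 px 409.0 145.1 rect 481 369 147 203 87.8 rgb [ 51.  95. 192.]
chest top 0.89 px 296.8 193.8 rect 581 59 260 290 4.5 rgb [45. 69. 96.]
chest top 0.42 px 413.2 304.5 rect 327 -244 143 27 36.8 rgb [ 58.  96. 146.]
chest scene 0.81 px 345.5 203.3 rect 595 54 284 301 5.3 rgb [43. 60. 91.]
lid_handle top 0.85 px 296.5 193.9 rect 581 62 262 279 4.5 rgb [46. 70. 98.]
lid_handle top 0.36 px 419.4 191.4 rect 607 -276 23 121 76.7 rgb [154. 149. 102.]
lid_handle scene 0.78 px 345.7 199.6 rect 583 62 261 277 4.3 rgb [42. 61. 94.]
```

Run:
```python
from h import *
a=np.load('a.npy').astype(int);b=np.load('b.npy').astype(int)
def red(im,box):
    m=(im[...,0]>110)&(im[...,1]<70)&(im[...,2]<80); k=np.zeros_like(m); k[box[1]:box[3],box[0]:box[2]]=1
    ys,xs=np.nonzero(m&k); return xs.mean(),ys.mean(),len(xs)
pa=red(a,(300,150,345,180)); pb=red(b,(280,232,330,252)); print(pa,pb)
print('handle',tri([(cam('scene'),pa[:2]),(cam('top'),pb[:2])]).round(1), atz(cam('top'),pb[:2],52).round(1))
for n,p in [('green',((213.4,209),(426.1,257.8))),('red',((269.1,236.6),None)),('or',((188.8,252.3),(464.4,221.4))),('ye',((241.2,257.1),(418.8,192.8))),('mat',((409,145.1),(186.1,234.9)))]:
    if p[1]: print(n,tri([(cam('scene'),p[0]),(cam('top'),p[1])]).round(1))
# lid top corners from blue mask
for n,im in(('top',b),('scene',a)):
    m=((im[...,2]>90)&(im[...,0]<60)&(im[...,2]-im[...,0]>50)).astype(np.uint8)
    K=cv2.findContours(m,0,2)[0]
    pts={'top':(250,170),'scene':(300,200)}[n]
    for c in K:
        x,y,w,h=cv2.boundingRect(c)
        if cv2.contourArea(c)>1500:
            r=np.array([atz(cam(n),p,55)[:2] for p in c.reshape(-1,2).astype(float)],np.float32); print(n,(x,y,w,h),cv2.minAreaRect(r))
```

```text
(np.float64(321.1666666666667), np.float64(163.5952380952381), 42) (np.float64(299.027397260274), np.float64(244.93150684931507), 73)
handle [456.7  50.4  53. ] [456.5  49.9  52. ]
green [ 433.8 -303.5    3.8]
or [ 539.5 -413.2    3.8]
ye [ 618.3 -284.8    1.6]
mat [478.  375.2  -7.7]
top (158, 200, 57, 72) ((474.0411071777344, 353.0984802246094), (132.30747985839844, 188.2028045654297), 88.12735748291016)
top (246, 152, 103, 84) ((598.21875, 61.77619171142578), (219.8236083984375, 274.2413635253906), 4.528434753417969)
scene (289, 155, 116, 93) ((601.9659423828125, 62.189544677734375), (220.7843017578125, 273.4421081542969), 4.533252239227295)
scene (0, 135, 72, 71) ((70.52816772460938, -745.9862060546875), (213.44583129882812, 225.61573791503906), 5.006625652313232)
scene (378, 119, 64, 54) ((511.12432861328125, 338.1333923339844), (131.14866638183594, 186.25791931152344), 88.20038604736328)
```

```bash
python3 -m jog '0 0 -3.32 5 11.7 0 1;0 0 -3.32 5 11.7 0 1;0 0 -3.32 5 11.7 0 1;0 0 -3.32 5 11.7 0 1;0 0 -3.32 5 11.7 0 1'; python3 -m jog '0 0 0 2 4 0 1;0 0 0 2 4 0 1;0 0 0 2 4 0 1;0 0 0 2 4 0 1'
```

```text
time_s: 1.62
ee_pos: [330.1, -247.5, 191.9]
ee_rot: [180.0, -0.1, 4.4]
force: [0.7, -0.5, 0.7]
gripper_width: 91.1
time_s: 2.12
ee_pos: [379.4, -149.5, 191.6]
ee_rot: [180.0, 0.0, 4.5]
force: [-0.6, -0.8, 0.1]
gripper_width: 90.9
```

```bash
python3 -m jog '0 0 0 3.1 8 -1.6 1;0 0 0 3.1 8 -1.6 1;0 0 0 3.1 8 -1.6 1;0 0 0 3.1 8 -1.6 1;0 0 0 3.1 8 -1.6 1'
python3 - <<'E'
from h import *
c=cam('wrist'); w=grab_frame('wrist'); save(w,'w1.png')
c=cam('wrist'); print(env.state()['ee_pos'],(-c[1].T@c[2]).round(),c[1][2].round(2))
im=w.astype(int); m=(im[...,0]>110)&(im[...,1]<70)&(im[...,2]<80); 
n,l,st,ce=cv2.connectedComponentsWithStats(m.astype(np.uint8))
for i in range(1,n):
    if st[i,4]>60:
        cn=cv2.findContours((l==i).astype(np.uint8),0,2)[0][0].reshape(-1,2).astype(float)
        print(st[i],atz(c,ce[i],54).round(1),cv2.minAreaRect(np.array([atz(c,p,54)[:2] for p in cn],np.float32)))
E
```

```text
time_s: 2.75
ee_pos: [457.4, 50.7, 150.9]
ee_rot: [180.0, 0.1, 4.5]
force: [0.1, 0.3, 0.3]
gripper_width: 91.1
[457.03124466  49.73857675 151.2345472 ] [539.  57. 344.] [-0.29 -0.02 -0.96]
[546  64  30  75 888] [ 560.7 -161.8   54. ] ((559.0513305664062, -162.4589080810547), (64.65901947021484, 15.827845573425293), 6.769562721252441)
[300 187  40  13 450] [455.6  49.5  54. ] ((455.8841247558594, 49.25222396850586), (12.432930946350098, 38.862632751464844), 3.4193644523620605)
```

View pics/w1.png

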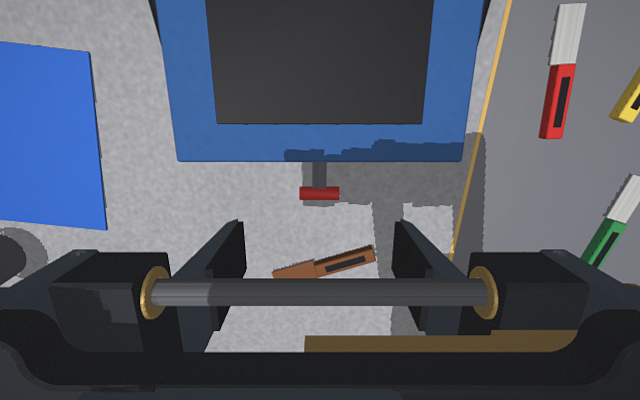

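The wrist view shows the red handle at (320,193), centred between the open fingers. I descend and pinch.

```bash
python3 -m jog '0 0 0 0 0 -2.4 1;0 0 0 0 0 -4.8 1;0 0 0 0 0 -4.8 1;0 0 0 0 0 -4.8 0.5;0 0 0 0 0 -4.8 0.3' 20;python3 -m jog '0 0 0 0 0 0 0.2;0 0 0 0 0 0 0.2;0 0 0 0 0 0 0.2;0 0 0 0 0 0 0.2' 20
python3 -c "
import numpy as np
for t in np.arange(.1,1.15,.1): print(round(t,1),np.round([254*(1-np.cos(t))*np.cos(.079)/25,254*(1-np.cos(t))*np.sin(.079)/25,254*np.sin(t)/25],2))"
```

```text
time_s: 3.42
ee_pos: [459.3, 50.4, 34.1]
ee_rot: [180.0, -0.3, 4.4]
force: [0.6, 0.4, -0.3]
gripper_width: 74.0
time_s: 3.92
ee_pos: [457.1, 50.7, 31.6]
ee_rot: [180.0, -0.0, 4.5]
force: [-0.3, -0.8, 0.7]
gripper_width: 38.3
0.1 [0.05 0.   1.01]
0.2 [0.2  0.02 2.02]
0.3 [0.45 0.04 3.  ]
0.4 [0.8  0.06 3.96]
0.5 [1.24 0.1  4.87]
0.6 [1.77 0.14 5.74]
0.7 [2.38 0.19 6.55]
0.8 [3.07 0.24 7.29]
0.9 [3.83 0.3  7.96]
1.0 [4.66 0.37 8.55]
1.1 [5.53 0.44 9.05]
```

```bash
python3 -m jog '0 0 0 0.05 0 1 0.2;0 0 0 0.2 0.02 2 0.2;0 0 0 0.45 0.04 3 0.2;0 0 0 0.8 0.06 3.96 0.2;0 0 0 1.24 0.1 4.87 0.2' 20; python3 -m jog '0 0 0 0.53 0.04 0.87 0.2;0 0 0 1.14 0.09 1.68 0.2;0 0 0 1.83 0.14 2.42 0.2;0 0 0 2.59 0.2 3.09 0.2;0 0 0 3.42 0.27 3.68 0.2' 20; python3 -m jog '0 0 0 0 0 0 0.2;0 0 0 0 0 0 0.2'
```

```text
time_s: 4.55
ee_pos: [493.1, 53.5, 154.4]
ee_rot: [180.0, -0.6, 4.5]
force: [13.9, 0.4, -10.9]
gripper_width: 37.7
time_s: 5.18
ee_pos: [574.0, 60.2, 245.8]
ee_rot: [-180.0, 0.0, 4.5]
force: [0.2, 0.8, -1.0]
gripper_width: 18.5
time_s: 5.42
ee_pos: [572.3, 60.0, 244.3]
ee_rot: [180.0, 0.1, 4.5]
force: [0.1, 0.1, 0.3]
gripper_width: 18.2
```

Run:
```python
from h import *
save(grab_frame('scene'),'s2.png')
```

```text
(no output)
```

View pics/s2.png

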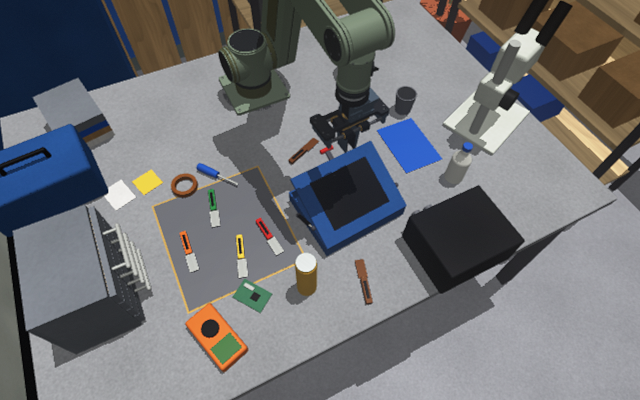

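The grip slipped, so the lid fell shut. I'll retry more slowly and with a firmer grip.

```bash
python3 -m jog '0 0 0 -1 -0.1 0 1;0 0 0 -4.62 -0.38 0 1;0 0 0 -4.62 -0.38 -2 1;0 0 0 -4.62 -0.38 -4 1;0 0 0 -4.62 -0.38 -4 1'; python3 -m jog '0 0 0 0 0 -2.4 1;0 0 0 0 0 -4.6 1;0 0 0 0 0 -4.6 1;0 0 0 0 0 -4.6 1;0 0 0 0 0 -4.6 0.2' 50;python3 -m jog '0 0 0 0 0 0 0.2;0 0 0 0 0 0 0.2;0 0 0 0 0 0 0.2;0 0 0 0 0 0 0.2;0 0 0 0 0 0 0.2'
```

```text
time_s: 6.1
ee_pos: [453.9, 50.2, 142.6]
ee_rot: [180.0, 0.5, 4.5]
force: [0.7, -0.1, 1.3]
gripper_width: 65.2
time_s: 6.72
ee_pos: [460.5, 50.8, 32.9]
ee_rot: [180.0, -0.3, 4.5]
force: [-0.1, 0.3, -0.6]
gripper_width: 84.3
time_s: 7.35
ee_pos: [458.0, 50.7, 30.3]
ee_rot: [-180.0, 0.0, 4.5]
force: [-1.3, 0.9, 0.1]
gripper_width: 37.5
```

```bash
python3 -m jog '0 0 0 0.01 0 0.5 0.2;0 0 0 0.05 0 1 0.2;0 0 0 0.12 0.01 1.5 0.2;0 0 0 0.2 0.02 2 0.2;0 0 0 0.32 0.03 2.5 0.2' 50; python3 -m jog '0 0 0 0.13 0.01 0.5 0.2;0 0 0 0.29 0.02 0.98 0.2;0 0 0 0.48 0.04 1.46 0.2;0 0 0 0.7 0.06 1.92 0.2;0 0 0 0.92 0.07 2.37 0.2' 50;  python3 -m jog '0 0 0 0.25 0.02 0.44 0.2;0 0 0 0.53 0.04 0.87 0.2;0 0 0 0.83 0.06 1.28 0.2;0 0 0 1.14 0.09 1.68 0.2;0 0 0 1.14 0.09 1.68 0.2' 50
```

```text
time_s: 7.98
ee_pos: [468.6, 51.5, 94.4]
ee_rot: [180.0, -0.3, 4.5]
force: [7.3, 2.4, -5.5]
gripper_width: 37.2
time_s: 8.6
ee_pos: [494.1, 53.5, 153.3]
ee_rot: [-180.0, -0.6, 4.5]
force: [13.9, 2.8, -11.1]
gripper_width: 36.8
time_s: 9.22
ee_pos: [523.6, 55.8, 194.2]
ee_rot: [-180.0, -0.7, 4.5]
force: [17.2, 2.3, -16.5]
gripper_width: 36.0
```

```bash
python3 -m jog '0 0 0 0.25 0.02 -0.25 0.2;0 0 0 0.4 0.03 -0.3 0.2;0 0 0 0.6 0.05 -0.1 0.2;0 0 0 0.75 0.06 0.07 0.2' 50; python3 -m jog '0 0 0 0.38 0.03 0.33 0.2;0 0 0 0.76 0.06 0.66 0.2;0 0 0 1.18 0.09 0.96 0.2;0 0 0 1.59 0.12 1.25 0.2;0 0 0 1.59 0.12 1.25 0.2' 50
python3 - <<'E'
from h import *
save(grab_frame('scene'),'s3.png',(200,80,480,280),2)
E
```

```text
time_s: 9.72
ee_pos: [527.5, 56.1, 196.5]
ee_rot: [180.0, 1.1, 4.5]
force: [-15.4, -0.5, 11.6]
gripper_width: 37.1
time_s: 10.35
ee_pos: [570.5, 59.5, 231.3]
ee_rot: [-180.0, 0.5, 4.5]
force: [-14.6, 0.3, 20.1]
gripper_width: 37.2
```

View pics/s3.png

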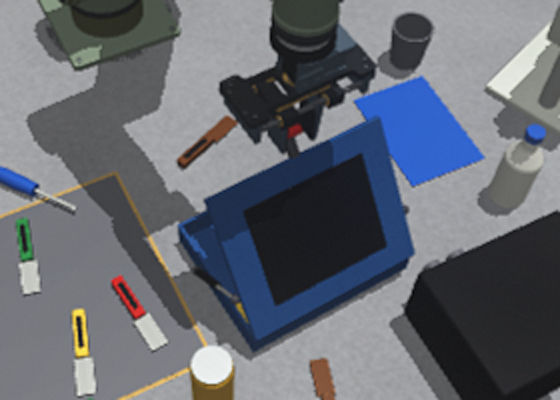

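The lid stands at about 1 rad, with the handle held at crop pixel (293,130). I release it and back off.

```bash
python3 -m jog '0 0 0 0 0 0 1;0 0 0 0 0 0 1;0 0 0 -0.5 0 0 1;0 0 0 -2.5 -0.2 0 1;0 0 0 -4.5 -0.36 0 1'; for i in 1 2 3 4; do python3 -m jog '0 0 0 0 0 0 1;0 0 0 0 0 0 1;0 0 0 0 0 0 1;0 0 0 0 0 0 1;0 0 0 0 0 0 1'|head -1;done; python3 -m jog '0 0 0 0 0 0 1;0 0 0 0 0 0 1;0 0 0 0 0 0 1;0 0 0 0 0 0 1;0 0 0 0 0 0 1'
python3 - <<'E'
from h import *
b=grab_frame('top');save(b,'t2.png',(160,60,480,300),2)
c=cam('top')
for r in spotter.trace('phone','top')[:3]:
    m=r['region'].astype(np.uint8);cn=max(cv2.findContours(m,0,2)[0],key=cv2.contourArea).reshape(-1,2).astype(float)
    print(r['conf'],r['box'],cv2.minAreaRect(np.array([atz(c,p,20)[:2] for p in cn],np.float32)))
E
```

```text
time_s: 11.02
ee_pos: [461.2, 50.5, 226.3]
ee_rot: [180.0, 0.1, 4.5]
force: [0.1, -1.0, -0.1]
gripper_width: 84.3
time_s: 11.65
time_s: 12.28
time_s: 12.9
time_s: 13.52
time_s: 14.15
ee_pos: [463.6, 50.8, 227.1]
ee_rot: [180.0, 0.0, 4.5]
force: [-0.5, 0.2, 0.0]
gripper_width: 91.3
0.53 [281.1, 185.1, 13.4, 8.0] ((614.0602416992188, 91.51004028320312), (28.727020263671875, 51.04072952270508), 1.7770874500274658)
```

View pics/t2.png

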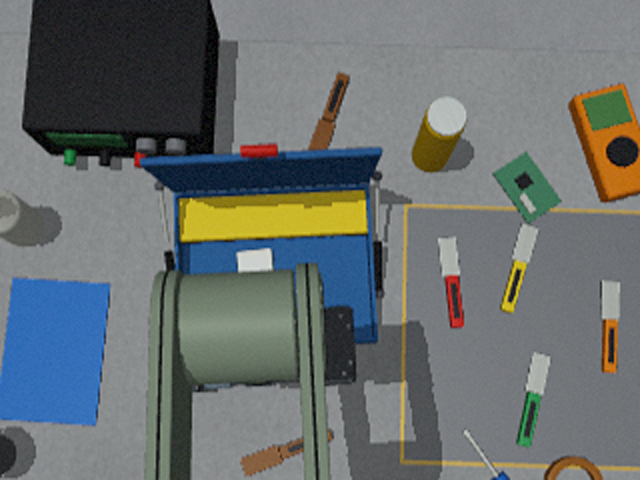

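The lid is open on its struts (handle at crop pixel 259,150) and the phone shows at (255,262), partly hidden by the arm. I use the wrist camera next.

Run:
```python
from h import *
c=cam('wrist');w=grab_frame('wrist');save(w,'w2.png')
for r in spotter.trace('phone','wrist')[:3]:
    m=r['region'].astype(np.uint8);cn=max(cv2.findContours(m,0,2)[0],key=cv2.contourArea).reshape(-1,2).astype(float)
    print(r['conf'],r['box'],cv2.minAreaRect(np.array([atz(c,p,20)[:2] for p in cn],np.float32)))
im=w.astype(int);m=((im[...,0]>150)&(im[...,1]>120)&(im[...,2]<80)).astype(np.uint8)
for cn in cv2.findContours(m,0,2)[0]:
    if cv2.contourArea(cn)>800: print('yellow',cv2.boundingRect(cn),cv2.minAreaRect(np.array([atz(c,p,32)[:2] for p in cn.reshape(-1,2).astype(float)],np.float32)))
Y=np.deg2rad(4.5);R=np.array([[np.cos(Y),-np.sin(Y)],[np.sin(Y),np.cos(Y)]])
for p,z in [((45,-132),32),((45,132),32),((105,-132),32),((105,132),32),((-110,-137),45),((-110,137),45)]:
    P=R@np.array(p)+[600.5,62]; print(p,proj(c,[*P,z]).round(1))
```

```text
0.88 [272.5, 34.9, 48.8, 97.0] ((569.4343872070312, 86.36434936523438), (113.92320251464844, 49.58137893676758), 7.978265762329102)
(45, -132) [[435.6  13.1]]
(45, 132) [[201.7  13.2]]
(105, -132) [[441.8 -50.4]]
(105, 132) [[195.4 -50.3]]
(-110, -137) [[429.5 152.2]]
(-110, 137) [[207.9 152.3]]
```

View pics/w2.png

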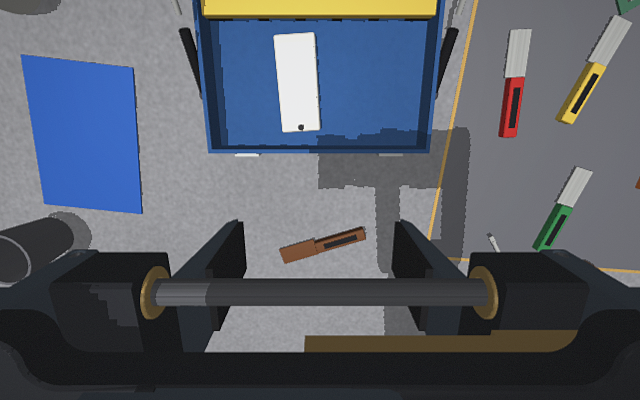

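```bash
python3 -m jog '0 0 0.7 2 0.7 0 1;0 0 0.7 4.22 1.42 -1 1;0 0 0.7 4.22 1.42 -3.5 1;0 0 0.7 4.22 1.42 -6 1;0 0 0.7 4.22 1.42 -6 1'; python3 -m jog '0 0 0 0 0 -1.4 1;0 0 0 0 0 -2.7 1;0 0 0 0 0 -2.7 1;0 0 0 0 0 -2.7 0.4;0 0 0 0 0 -2.7 0.4' 30; python3 -m jog '0 0 0 0 0 0 0.4;0 0 0 0 0 0 0.4;0 0 0 0 0 0 0.4;0 0 0 0 0 0 0.4;0 0 0 0 0 0 0.4'
```

```text
time_s: 14.98
ee_pos: [565.0, 85.8, 72.6]
ee_rot: [180.0, 0.7, 8.0]
force: [-0.4, -0.2, 1.1]
gripper_width: 90.8
time_s: 15.6
ee_pos: [570.8, 86.5, 11.9]
ee_rot: [180.0, -0.3, 8.0]
force: [-0.0, 0.7, -0.3]
gripper_width: 74.2
time_s: 16.23
ee_pos: [569.0, 86.3, 9.5]
ee_rot: [180.0, 0.0, 8.0]
force: [0.4, 0.1, -1.1]
gripper_width: 36.4
```

Run:
```python
from h import *
c=cam('wrist');w=grab_frame('wrist');save(w,'w3.png')
for r in spotter.trace('phone','wrist')[:3]:
    m=r['region'].astype(np.uint8);cn=max(cv2.findContours(m,0,2)[0],key=cv2.contourArea).reshape(-1,2).astype(float)
    print(r['conf'],r['box'],cv2.minAreaRect(np.array([atz(c,p,20)[:2] for p in cn],np.float32)))
```

```text
0.89 [278.0, 149.7, 85.6, 157.9] ((583.5147705078125, 88.70240020751953), (88.31966400146484, 49.82050323486328), 7.976176738739014)
```

View pics/w3.png

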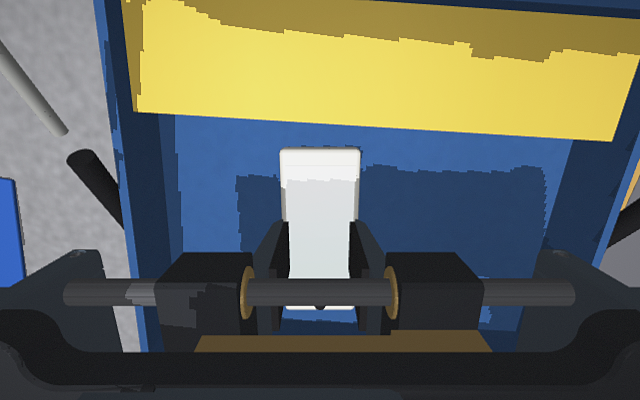

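```bash
python3 -m jog '0 0 0 0 0 0 0.2;0 0 0 0 0 0 0.2;0 0 0 0 0 0 0.2;0 0 0 0 0 0 0.2' 30;  python3 -m jog '0 0 0 0 0 0.5 0.2;0 0 0 0 0 1 0.2;0 0 0 0 0 2 0.2;0 0 0 0 0 3 0.2;0 0 0 0 0 3 0.2' 30;python3 - <<'E'
from h import *
c=cam('wrist');w=grab_frame('wrist');save(w,'w4.png',s=.6)
E
```

```text
time_s: 16.82
ee_pos: [569.1, 86.3, 9.6]
ee_rot: [180.0, 0.0, 8.0]
force: [0.2, 0.2, -0.4]
gripper_width: 18.1
time_s: 17.45
ee_pos: [571.0, 86.6, 87.5]
ee_rot: [180.0, -0.4, 8.0]
force: [-0.1, -0.4, -0.4]
gripper_width: 18.1
```

View pics/w4.png

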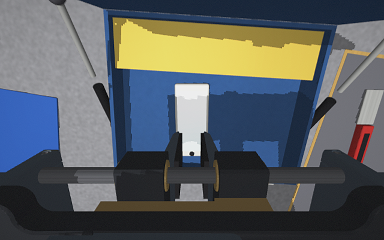

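```bash
python3 - <<'E'
from h import *
c=cam('wrist');grab_frame('wrist');print((-c[1].T@c[2]).round(1),env.state()['ee_pos'],c[0][0,0])
for r in spotter.trace('phone','wrist')[:1]:
    m=r['region'].astype(np.uint8);cn=max(cv2.findContours(m,0,2)[0],key=cv2.contourArea).reshape(-1,2).astype(float)
    for z in (6,20,40,60,80): print(z,r['box'],[np.round(v,1) for v in cv2.minAreaRect(np.array([atz(c,p,z)[:2] for p in cn],np.float32))])
E
python3 -m jog '0 0 0 0 0 2 0.6;0 0 0 0 0 4 0.6;0 0 0 0 0 4 0.6;0 0 0 0 0 4 0.6;0 0 0 0 0 4 0.6'
python3 - <<'E'
from h import *
c=cam('wrist');w=grab_frame('wrist');print((-c[1].T@c[2]).round(1),env.state()['ee_pos'])
for r in spotter.trace('phone','wrist')[:1]:
    m=r['region'].astype(np.uint8);cn=max(cv2.findContours(m,0,2)[0],key=cv2.contourArea).reshape(-1,2).astype(float)
    for z in (6,20,40,60): print(z,r['box'],[np.round(v,1) for v in cv2.minAreaRect(np.array([atz(c,p,z)[:2] for p in cn],np.float32))])
E
```

```text
[650.8  98.4 278.9] [568.86922831  86.26447224  84.76924681] 303.0288893415942
6 [289.8, 138.6, 59.3, 121.4] [array([566.2,  86.3]), array([121.2,  53.2]), np.float64(8.0)]
20 [289.8, 138.6, 59.3, 121.4] [array([570.5,  86.9]), array([115. ,  50.5]), np.float64(8.0)]
40 [289.8, 138.6, 59.3, 121.4] [array([576.7,  87.8]), array([106.1,  46.6]), np.float64(8.0)]
60 [289.8, 138.6, 59.3, 121.4] [array([582.9,  88.7]), array([97.2, 42.7]), np.float64(8.0)]
80 [289.8, 138.6, 59.3, 121.4] [array([589.1,  89.6]), array([88.3, 38.8]), np.float64(8.0)]
time_s: 18.23
ee_pos: [567.8, 86.1, 182.4]
ee_rot: [180.0, 0.2, 8.0]
force: [-0.8, 0.0, -0.3]
gripper_width: 55.0
[650.2  98.3 374.8] [567.99168453  86.15626146 182.59581943]
6 [298.2, 127.5, 43.2, 93.2] [array([568. ,  86.3]), array([119.2,  53.6]), np.float64(8.0)]
20 [298.2, 127.5, 43.2, 93.2] [array([571.1,  86.7]), array([114.7,  51.6]), np.float64(8.0)]
40 [298.2, 127.5, 43.2, 93.2] [array([575.6,  87.4]), array([108.2,  48.7]), np.float64(8.0)]
60 [298.2, 127.5, 43.2, 93.2] [array([580.,  88.]), array([101.8,  45.8]), np.float64(8.0)]
```

```bash
python3 -c "
from workcell import env; print(env.hold_point_z)"
python3 -m jog '0 0 0 0.1 0 -2.4 1;0 0 0 0.1 0 -4.8 1;0 0 0 0.1 0 -6.6 1;0 0 0 0.1 0 -6.88 1;0 0 0 0.1 0 -6.88 1'; python3 -m jog '0 0 0 0 0 -0.06 1;0 0 0 0 0 -0.12 1;0 0 0 0 0 -0.12 1;0 0 0 0 0 -0.12 1'; python3 -m jog '0 0 0 0 0 -0.06 1;0 0 0 0 0 -0.12 1;0 0 0 0 0 -0.12 1;0 0 0 0 0 -0.12 1'
```

```text
-18.8
time_s: 18.95
ee_pos: [572.2, 86.4, 13.0]
ee_rot: [180.0, -0.0, 8.0]
force: [0.3, -0.3, 1.0]
gripper_width: 90.7
time_s: 19.45
ee_pos: [571.8, 86.3, 10.0]
ee_rot: [180.0, -0.0, 8.0]
force: [-0.2, -0.7, -0.5]
gripper_width: 91.0
time_s: 19.95
ee_pos: [571.6, 86.3, 6.5]
ee_rot: [180.0, 0.0, 8.0]
force: [0.1, 0.3, -0.1]
gripper_width: 91.5
```

```bash
python3 -m jog '0 0 0 0 0 0 0.3;0 0 0 0 0 0 0.3;0 0 0 0 0 0 0.3;0 0 0 0 0 0 0.3;0 0 0 0 0 0 0.3' 30; python3 -m jog '0 0 0 0 0 0 0.3;0 0 0 0 0 0 0.3;0 0 0 0 0 0 0.3'
python3 - <<'E'
from h import *
w=grab_frame('wrist');save(w,'w5.png',(240,140,400,340),3)
E
```

```text
time_s: 20.58
ee_pos: [571.5, 86.3, 6.6]
ee_rot: [180.0, 0.0, 8.0]
force: [0.1, -0.8, 0.4]
gripper_width: 44.0
time_s: 20.95
ee_pos: [571.5, 86.3, 6.6]
ee_rot: [180.0, 0.0, 8.0]
force: [-0.0, -0.1, -0.2]
gripper_width: 27.3
```

View pics/w5.png

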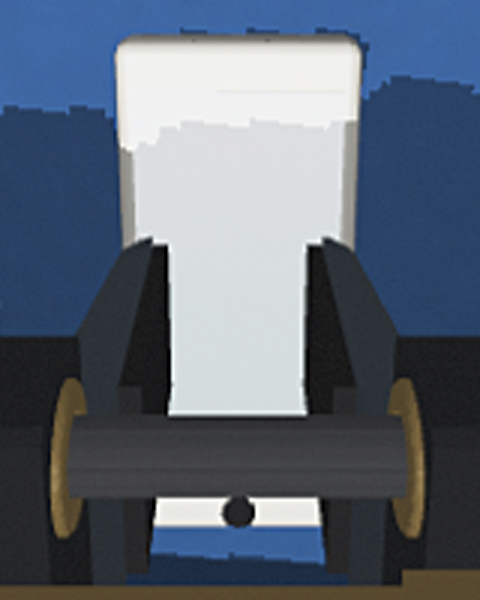

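Run:
```python
from h import *
from scipy.spatial.transform import Rotation as Ro
s=env.state();R=Ro.from_euler('xyz',s['ee_rot'],degrees=True).as_matrix();c=cam('wrist')
for z in (0,-5,-10,-15,-20,-30):
    P=[s['ee_pos']+R@np.array([sx,sy,z]) for sx in(16,0) for sy in(13.65,-13.65)]; print(z,(proj(c,P)).round(0).tolist())
print(c[0], (R.T@((-c[1].T@c[2])-s['ee_pos'])).round(1))
```

```text
0 [[340.0, 209.0], [299.0, 209.0], [339.0, 231.0], [300.0, 231.0]]
-5 [[340.0, 212.0], [299.0, 212.0], [340.0, 234.0], [299.0, 234.0]]
-10 [[341.0, 214.0], [298.0, 214.0], [340.0, 237.0], [299.0, 237.0]]
-15 [[341.0, 217.0], [298.0, 217.0], [341.0, 240.0], [298.0, 240.0]]
-20 [[342.0, 220.0], [297.0, 220.0], [341.0, 244.0], [298.0, 244.0]]
-30 [[343.0, 226.0], [296.0, 226.0], [343.0, 251.0], [297.0, 251.0]]
[[303.02888934   0.         318.69378854]
 [  0.         303.02888934 197.77800165]
 [  0.           0.           1.        ]] [  82.5   -0.6 -192.8]
```

The fingers appear about 20 mm higher than the reported TCP, which also explains the weak handle pinch. I find the floor by touch.

```bash
python3 -m jog '0 0 0 0 0 0 1;0 0 0 0 0 0 1;0 0 0 0 0 0 1;0 0 0 0 0 0 1;0 0 0 0 0 0 1' 30|tail -1; python3 -m jog '0 0 0 0 0 -0.1 1;0 0 0 0 0 -0.2 1;0 0 0 0 0 -0.2 1'; python3 -m jog '0 0 0 0 0 -0.1 1;0 0 0 0 0 -0.2 1;0 0 0 0 0 -0.2 1'|sed -n 2,4p;  python3 -m jog '0 0 0 0 0 -0.1 1;0 0 0 0 0 -0.1 1;0 0 0 0 0 -0.1 1'|sed -n 2,4p
```

```text
gripper_width: 74.8
time_s: 22.0
ee_pos: [571.3, 86.3, 1.2]
ee_rot: [180.0, 0.0, 8.0]
force: [0.2, 0.0, 0.4]
gripper_width: 91.4
ee_pos: [571.4, 86.3, -3.7]
ee_rot: [180.0, 0.0, 8.0]
force: [0.2, 0.5, 0.7]
ee_pos: [571.6, 86.3, -5.9]
ee_rot: [180.0, -0.0, 8.0]
force: [-0.4, -0.8, 0.2]
```

```bash
python3 -m jog '0 0 0 0 0 -0.1 1;0 0 0 0 0 -0.16 1;0 0 0 0 0 -0.16 1'|sed -n 2,4p; python3 -m jog '0 0 0 0 0 0 0.3;0 0 0 0 0 0 0.3;0 0 0 0 0 0 0.3;0 0 0 0 0 0 0.3;0 0 0 0 0 0 0.3' 30; python3 -m jog '0 0 0 0 0 0 0.3;0 0 0 0 0 0 0.3;0 0 0 0 0 0 0.3'
```

```text
ee_pos: [571.4, 86.3, -10.1]
ee_rot: [180.0, 0.0, 8.0]
force: [-0.3, 0.1, -0.0]
time_s: 23.75
ee_pos: [571.6, 86.3, -9.9]
ee_rot: [180.0, -0.0, 8.0]
force: [-0.5, 0.1, 0.6]
gripper_width: 49.8
time_s: 24.12
ee_pos: [571.6, 86.3, -9.9]
ee_rot: [180.0, -0.0, 8.0]
force: [-0.2, 0.0, 1.0]
gripper_width: 49.6
```

```bash
python3 -m jog '0 0 0 0 0 1 0.3;0 0 0 0 0 2 0.3;0 0 0 -0.5 0 3.2 0.3;0 0 0 -1 0.5 4 0.3;0 0 -0.4 -1.4 1.6 4 0.3' 40;python3 -m jog '0 0 -0.5 -0.6 1.8 0 0.3;0 0 -1 -1.2 3.6 0 0.3;0 0 -1.3 -1.8 5.4 0 0.3;0 0 -1.6 -2.3 7.2 0 0.3;0 0 -1.6 -2.3 9 0 0.3' 40;python3 -m jog '0 0 0 -0.02 0.75 -1 0.3;0 0 0 -0.02 0.75 -2 0.3;0 0 0 -0.02 0.75 -3 0.3;0 0 0 -0.02 0.75 -3.5 0.3;0 0 0 -0.02 0.75 -3.5 0.3' 40
```

```text
time_s: 24.75
ee_pos: [536.7, 126.9, 91.7]
ee_rot: [-180.0, -0.2, 5.8]
force: [-0.3, 0.1, -1.4]
gripper_width: 49.9
time_s: 25.38
ee_pos: [476.8, 353.0, 89.8]
ee_rot: [180.0, 0.1, -2.0]
force: [0.8, -0.5, -2.1]
gripper_width: 49.8
time_s: 26.0
ee_pos: [477.6, 369.9, 1.8]
ee_rot: [179.9, 0.1, -2.0]
force: [-1.2, 0.1, -0.5]
gripper_width: 49.6
```

```bash
python3 -m jog '0 0 0 0 0 -0.3 0.3;0 0 0 0 0 -0.55 0.3;0 0 0 0 0 -0.6 0.3;0 0 0 0 0 -0.6 0.3'; python3 -m jog '0 0 0 0 0 0 0.8;0 0 0 0 0 0 0.8;0 0 0 0 0 0 0.8;0 0 0 0 0 0 0.8'; python3 -m jog '0 0 0 0 0 2 0.8;0 0 0 0 0 4 0.8;0 0 0 0 -2 8 0.8;0 0 0 0 -4.5 8 0.8;0 0 0 0 -7 8 0.8'
python3 - <<'E'
from h import *
t=grab_frame('top');s=grab_frame('scene')
save(t,'t3.png',s=1.25);np.save('t3.npy',t)
L=[]
for n in('top','scene'):
    c=cam(n)
    for r in spotter.trace('phone',n)[:2]:
        m=r['region'].astype(np.uint8);cn=max(cv2.findContours(m,0,2)[0],key=cv2.contourArea).reshape(-1,2).astype(float)
        print(n,r['conf'],r['box'],cv2.minAreaRect(np.array([atz(c,p,17)[:2] for p in cn],np.float32)))
E
```

```text
time_s: 26.5
ee_pos: [478.7, 370.0, -12.3]
ee_rot: [-180.0, -0.0, -2.0]
force: [0.7, 0.0, -0.8]
gripper_width: 49.6
time_s: 27.0
ee_pos: [478.7, 370.1, -12.3]
ee_rot: [-180.0, -0.0, -2.0]
force: [0.5, -0.3, -0.5]
gripper_width: 72.8
time_s: 27.62
ee_pos: [479.6, 224.5, 185.1]
ee_rot: [-179.9, -0.3, -1.9]
force: [0.8, -0.4, -0.8]
gripper_width: 72.9
top 0.55 [174.4, 243.1, 19.4, 13.8] ((439.3720703125, 369.70416259765625), (52.650970458984375, 37.60858917236328), 88.16870880126953)
scene 0.66 [396.3, 131.4, 27.7, 26.3] ((484.58990478515625, 366.616455078125), (51.967498779296875, 115.97500610351562), 88.52232360839844)
```

View pics/t3.png

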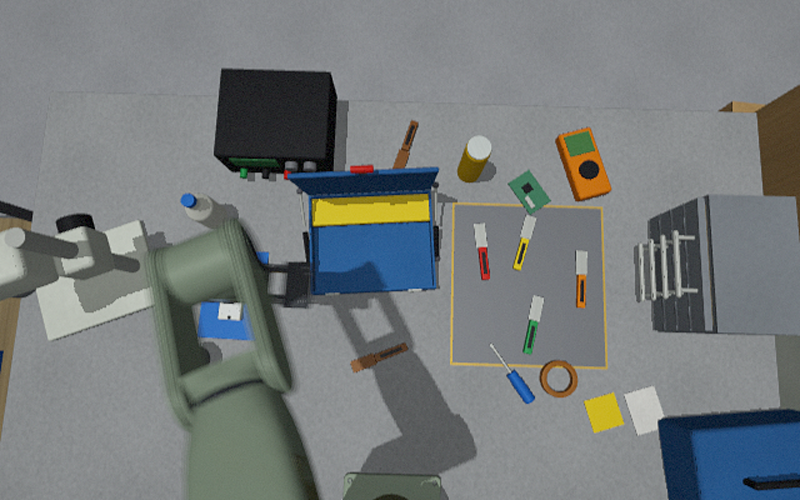

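Run:
```python
from h import *
t=np.load('t3.npy').astype(int);c=cam('top')
m=((t[...,0]>120)&(t[...,1]>100)&(t[...,2]<90)&(t[...,0]-t[...,2]>80)).astype(np.uint8);m[:,:245]=0;m[:,352:]=0;m[:145]=0;m[185:]=0
cn=np.vstack(cv2.findContours(m,0,2)[0]).reshape(-1,2).astype(float)
w=np.array([atz(c,p,32)[:2] for p in cn],np.float32);print('yellow',cv2.minAreaRect(w))
# front edge fit
cols=[(x,np.nonzero(m[:,x])[0].max()+.5) for x in range(256,340) if m[:,x].any()]
P=np.array([atz(c,p,32)[:2] for p in cols]);k=np.polyfit(P[:,1],P[:,0],1);print('front edge x at y=62:',np.polyval(k,62),'yaw',-np.degrees(np.arctan(k[0])),'std',np.std(P[:,0]-np.polyval(k,P[:,1])), P[:,1].min(),P[:,1].max())
# inner blue: front wall
for q in ['rack_face','chest']:
    for r in spotter.trace(q,'top')[:2]:
        mm=r['region'].astype(np.uint8);cc=max(cv2.findContours(mm,0,2)[0],key=cv2.contourArea).reshape(-1,2).astype(float)
        print(q,r['conf'],r['box'],cv2.minAreaRect(np.array([atz(c,p,45)[:2] for p in cc],np.float32)))
Y=np.deg2rad(4.5);R=np.array([[np.cos(Y),-np.sin(Y)],[np.sin(Y),np.cos(Y)]])
for p,z in [((45,-132),32),((45,132),32),((-110,-137),45),((-110,137),45)]:
    print(p,(proj(c,[*(R@np.array(p)+[600.5,62]),z])*1.25).round(1))
```

```text
yellow ((674.3716430664062, 67.10779571533203), (61.632354736328125, 261.7698669433594), 4.5223283767700195)
front edge x at y=62: 643.9941730826811 yaw 4.435240711092925 std 0.8221787031842721 -54.09201226127735 178.4111959747331
rack_face 0.52 [408.3, 135.5, 31.4, 34.1] ((723.6959228515625, -286.4131164550781), (89.325439453125, 64.21737670898438), 33.3217887878418)
chest 0.73 [226.7, 130.0, 124.1, 108.9] ((630.935302734375, 76.50370788574219), (288.70513916015625, 338.80169677734375), 4.707285404205322)
chest 0.66 [143.5, 154.6, 41.0, 25.2] ((661.0537719726562, 438.83453369140625), (114.69316101074219, 60.340187072753906), 58.54948806762695)
(45, -132) [[429.1 219.2]]
(45, 132) [[311.7 224.7]]
(-110, -137) [[435.8 287.4]]
(-110, 137) [[309.9 293.5]]
```

```bash
cat > m2.py <<'E'
from h import *
import sys
def colour(v):
    r,g,b=v
    if r>1.6*g and r>1.6*b: return 'orange' if g>b+35 else 'red'
    if g>1.25*r: return 'green'
    if r>150 and g>120: return 'yellow'
    return 'brown/other'
def find(n='top'):
    im=grab_frame(n).astype(float);c=cam(n);out={}
    for r in spotter.trace('spatula1',n):
        if r['conf']<.3: continue
        m=r['region'].astype(np.uint8);p=im[m>0]
        sat=p.max(1)-p.min(1); hv=np.median(p[sat>90],0) if (sat>90).sum()>8 else np.median(p,0)
        cn=max(cv2.findContours(m,0,2)[0],key=cv2.contourArea).reshape(-1,2).astype(float)
        (x,y),(a,b),an=cv2.minAreaRect(np.array([atz(c,q,7)[:2] for q in cn],np.float32))
        yaw=an if a>b else an-90
        yaw=(yaw+90)%180-90
        print(hv.round(),round(r['conf'],2),'c',round(x,1),round(y,1),'size',round(max(a,b)),round(min(a,b)),'yaw',round(yaw,1),colour(hv))
        k=colour(hv)
        ys,xs=np.nonzero((m>0)&((im.max(2)-im.min(2))>70)); 
        if k!='brown/other' and len(xs): 
            h=atz(c,(xs.mean(),ys.mean()),12); print('   handle colour at',h[:2].round(1),'grasp',np.round([x-27*np.cos(np.radians(yaw)),y-27*np.sin(np.radians(yaw))],1))
find(*(sys.argv[1:]))
E
python3 m2.py
python3 - <<'E'
import numpy as np
Y=np.deg2rad(4.5);R=np.array([[np.cos(Y),-np.sin(Y)],[np.sin(Y),np.cos(Y)]])
for s in(-88,-44,0,44,88): print(s,'pre',(R@[-32-27,s]+[599.8,61.6]).round(1),'home',(R@[35-27,s]+[599.8,61.6]).round(1))
E
```

```text
[192. 111.  26.] 0.96 c 536.1 -413.3 size 129 26 yaw -1.5 orange
   handle colour at [ 509.7 -409.8] grasp [ 509.1 -412.6]
[85. 60. 42.] 0.95 c 350.6 37.5 size 130 27 yaw -66.9 brown/other
[119.  78.  43.] 0.77 c 840.5 -8.1 size 127 25 yaw -16.1 brown/other
[ 52. 152.  85.] 0.72 c 429.6 -303.2 size 129 24 yaw -12.6 green
   handle colour at [ 401.  -296.4] grasp [ 403.3 -297.4]
[204. 185.  34.] 0.59 c 615.4 -282.2 size 131 27 yaw -17.6 yellow
   handle colour at [ 587.9 -275.9] grasp [ 589.7 -274.1]
[ 47.  96. 148.] 0.57 c 639.1 80.7 size 350 302 yaw -85.9 green
   handle colour at [618.6  57.5] grasp [637.2 107.7]
-88 pre [547.9 -30.8] home [614.7 -25.5]
-44 pre [544.4  13.1] home [611.2  18.4]
0 pre [541.  57.] home [607.8  62.2]
44 pre [537.5 100.8] home [604.3 106.1]
88 pre [534.1 144.7] home [600.9 150. ]
```

```bash
python3 -m jog '0 0 0.8 1.5 -8 0 0.5;0 0 0.8 1.5 -8 0 0.5;0 0 0.8 1.5 -8 0 0.5;0 0 0.8 1.5 -8 0 0.5;0 0 0.8 1.5 -8 0 0.5' |sed -n 2,3p;python3 -m jog '0 0 0.82 1.85 -7.5 -2 0.5;0 0 0.82 1.85 -7.5 -2 0.5;0 0 0.82 1.85 -7.5 -2 0.5;0 0 0.82 1.85 -7.5 -2 0.5;0 0 0.82 1.85 -7.5 -2 0.5'; python3 m2.py
```

```text
ee_pos: [516.2, 25.4, 182.1]
ee_rot: [-180.0, 0.1, 1.9]
time_s: 29.28
ee_pos: [562.5, -160.8, 132.1]
ee_rot: [-179.9, 0.1, 6.1]
force: [-0.6, 1.1, 0.0]
gripper_width: 45.8
[ 44.  93. 144.] 0.71 c 637.9 78.9 size 353 299 yaw -85.8 green
   handle colour at [609.8  61.4] grasp [635.9 105.9]
[188. 110.  24.] 0.65 c 534.8 -413.3 size 132 26 yaw -1.5 orange
   handle colour at [ 507.  -410.5] grasp [ 507.8 -412.6]
[132.  95.  64.] 0.61 c 349.5 38.4 size 128 26 yaw -66.8 brown/other
[144. 126.  26.] 0.56 c 558.4 -270.5 size 6 6 yaw -0.3 brown/other
[131.  30.  27.] 0.55 c 545.7 -194.7 size 26 13 yaw 11.5 red
   handle colour at [ 540.7 -192.8] grasp [ 519.3 -200.2]
```

```bash
python3 -m jog '0 0 0 0 -1.22 -1 0.5;0 0 0 0 -1.22 -3 0.5;0 0 0 0 -1.22 -5 0.5;0 0 0 0 -1.22 -5.6 0.5;0 0 0 0 -1.22 -5.6 0.5'; python3 -m jog '0 0 0 0 0 -0.15 0.5;0 0 0 0 0 -0.28 0.5;0 0 0 0 0 -0.28 0.5;0 0 0 0 0 -0.28 0.5';python3 -m jog '0 0 0 0 0 0 0;0 0 0 0 0 0 0;0 0 0 0 0 0 0;0 0 0 0 0 0 0;0 0 0 0 0 0 0' 30
```

```text
time_s: 30.0
ee_pos: [562.7, -191.9, -7.0]
ee_rot: [-180.0, 0.0, 6.2]
force: [-0.2, 0.5, 0.4]
gripper_width: 45.7
time_s: 30.5
ee_pos: [562.5, -193.1, -14.0]
ee_rot: [180.0, -0.0, 6.1]
force: [-0.3, -0.0, -0.5]
gripper_width: 45.6
time_s: 31.12
ee_pos: [562.3, -193.0, -14.4]
ee_rot: [180.0, 0.0, 6.1]
force: [0.1, -0.3, 0.2]
gripper_width: 17.7
```

```bash
python3 -m jog '0 0 0 0 0 1.5 0;0 0 0 0 0 3 0;0 0 -0.2 -0.3 1.8 3.4 0;0 0 -0.33 -0.58 3.6 3.4 0;0 0 -0.33 -0.58 5.2 3.4 0' 40 | sed -n 2,5p; python3 -m jog '0 0 0 0 1.29 0 0;0 0 0 0 1.29 0 0;0 0 0 0 1.29 0 0;0 0 0 0 1.29 0 0' 40
python3 - <<'E'
from h import *
w=grab_frame('wrist');save(w,'w6.png')
E
```

```text
ee_pos: [547.0, -61.6, 70.8]
ee_rot: [-180.0, 0.0, 4.4]
force: [0.7, -0.1, 0.1]
gripper_width: 17.4
time_s: 32.25
ee_pos: [547.9, -31.7, 70.6]
ee_rot: [180.0, -0.0, 4.4]
force: [0.1, -0.3, -0.1]
gripper_width: 17.2
```

View pics/w6.png

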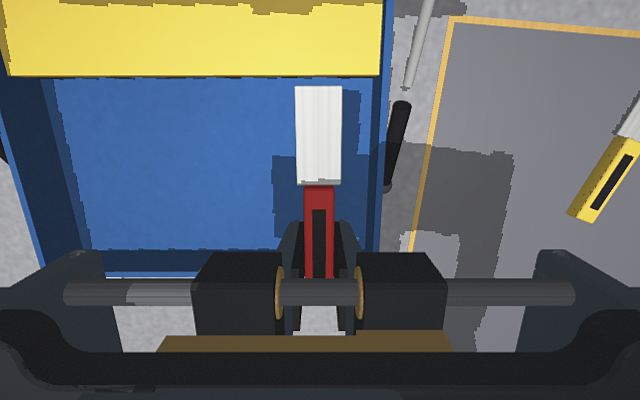

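The red spatula is held level (blade 295–342, 86–183) and clear of the block edge at row 76. I check its position in the grip, then lower and push it in.

```bash
python3 - <<'E'
from h import *
c=cam('wrist')
for uv,z in (((318,184),92),((318.5,86),92)): print(atz(c,uv,z).round(1), env.state()['ee_pos'].round(1))
# right wall inner top edge & block front edge check
for p,z in (((45,-132),32),((45,132),32),((45,-88),32)):
    Y=np.deg2rad(4.5);R=np.array([[np.cos(Y),-np.sin(Y)],[np.sin(Y),np.cos(Y)]]);print(p,proj(c,[*(R@np.array(p)+[599.8,61.6]),z]).round(1))
E
python3 -m jog '0 0 0 0 0.03 -1 0;0 0 0 0 0.03 -2 0;0 0 0 0 0.03 -3 0;0 0 0 0 0.03 -3.1 0;0 0 0 0 0.03 -3.1 0' 40
```

```text
[586.4 -27.8  92. ] [547.8 -31.7  70.5]
[640. -24.  92.] [547.8 -31.7  70.5]
(45, -132) [[379.7  73.6]]
(45, 132) [[ 7.8 74.7]]
(45, -88) [[317.7  73.8]]
time_s: 32.92
ee_pos: [548.1, -30.4, -6.5]
ee_rot: [180.0, -0.0, 4.4]
force: [0.5, -0.1, 0.3]
gripper_width: 17.1
```

```bash
python3 -m jog '0 0 0 0.5 0.04 0 0;0 0 0 1 0.08 0 0;0 0 0 1.5 0.12 0 0;0 0 0 2 0.16 0 0;0 0 0 2.4 0.19 0 0' 40; python3 -m jog '0 0 0 0.1 0.01 0 0;0 0 0 0.2 0.02 0 0;0 0 0 0.26 0.02 0 0;0 0 0 0.26 0.02 0 0' 40
```

```text
time_s: 33.55
ee_pos: [608.8, -25.1, -7.0]
ee_rot: [180.0, -0.0, 4.4]
force: [-0.2, 0.1, -0.1]
gripper_width: 17.5
time_s: 34.05
ee_pos: [613.1, -24.7, -7.1]
ee_rot: [-180.0, 0.1, 4.4]
force: [-2.1, 0.3, -1.0]
gripper_width: 17.3
```

```bash
python3 -m jog '0 0 0 0.04 0 0 0;0 0 0 0.04 0 -0.03 0;0 0 0 0.04 0 -0.03 0.32;0 0 0 0.04 0 -0.03 0.32;0 0 0 0.04 0 -0.03 0.32'|sed -n 4,5p; python3 -m jog '0 0 0 0 0 1 0.32;0 0 0 0 0 2 0.32;0 0 0 -0.5 -1 4 0.32;0 0 0 -1 -3 5.5 0.5;0 0 0 -1.5 -5.3 5.5 0.5';python3 - <<'E'
from h import *
w=grab_frame('top');save(w,'t4.png',(230,110,460,300),3)
E
python3 m2.py|grep -A1 -E 'yellow|red'
```

```text
force: [0.7, 0.3, -0.2]
gripper_width: 28.9
time_s: 35.3
ee_pos: [580.3, -158.6, 133.9]
ee_rot: [179.8, -0.5, 4.5]
force: [0.3, 0.4, -0.7]
gripper_width: 44.3
[190.  47.  40.] 0.49 c 615.8 -24.7 size 73 17 yaw 1.6 red
   handle colour at [608.6 -25.2] grasp [588.8 -25.4]
```

View pics/t4.png

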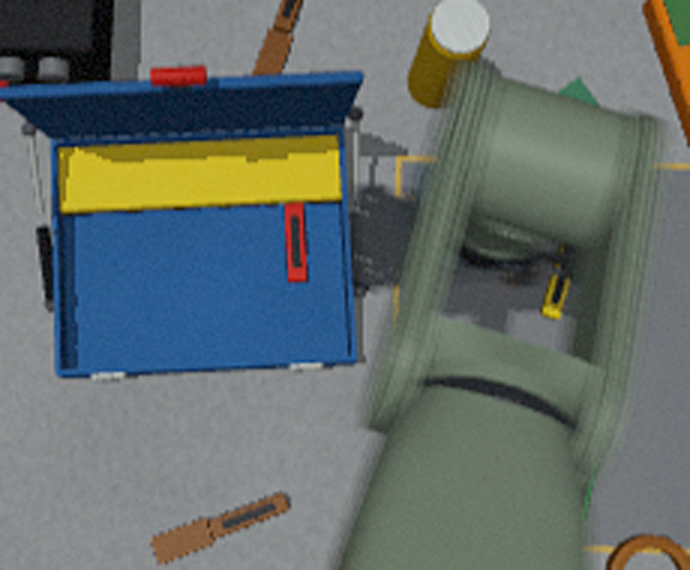

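```bash
python3 -m jog '0 0 -2 0.4 -2.3 -1 0.5;0 0 -4.3 0.4 -4.6 -2 0.5;0 0 -4.3 0.4 -4.6 -2 0.5;0 0 -4.3 0.4 -4.6 -2 0.5;0 0 -4.3 0.4 -4.6 -2 0.5'
```

```text
time_s: 36.08
ee_pos: [588.5, -270.6, 80.6]
ee_rot: [-180.0, -0.1, -16.9]
force: [0.4, 0.1, -0.3]
gripper_width: 45.4
```

```bash
python3 -m jog '0 0 0 0.05 -0.14 -1.5 0.5;0 0 0 0.05 -0.14 -3 0.5;0 0 0 0.05 -0.14 -3.8 0.5;0 0 0 0.05 -0.14 -3.8 0.5;0 0 0 0.05 -0.14 -3.8 0.5'|sed -n 2,4p;python3 -m jog '0 0 0 0 0 0 0;0 0 0 0 0 0 0;0 0 0 0 0 0 0;0 0 0 0 0 0 0;0 0 0 0 0 0 0' 30
```

```text
ee_pos: [590.3, -275.4, -13.6]
ee_rot: [180.0, -0.1, -17.0]
force: [-0.8, -1.1, -0.5]
time_s: 37.33
ee_pos: [589.2, -275.9, -14.6]
ee_rot: [180.0, -0.0, -17.1]
force: [-0.7, 0.8, 3.4]
gripper_width: 17.7
```

```bash
python3 -m jog '0 0 0 0 0 1.5 0;0 0 0 0 0 3.2 0;0 0 0.8 -0.4 1.5 3.5 0;0 0 1.6 -0.8 3 3.5 0;0 0 2.4 -1.2 4.6 3.5 0' 40|sed -n 2,5p; python3 -m jog '0 0 0.8 -0.3 1.7 0 0;0 0 1.6 -0.59 3.4 0 0;0 0 1.92 -0.59 5.1 0 0;0 0 1.92 -0.59 6.96 0 0;0 0 1.92 -0.59 6.96 0 0' 40;  python3 -m jog '0 0 0 0 0 0 0;0 0 0 0 0 0 0;0 0 0 0 0 0 0' 40;cat > m3.py <<'E'
from h import *
import sys
sl=float(sys.argv[1]);c=cam('wrist');w=grab_frame('wrist');s=env.state()
Y=np.deg2rad(4.5);R=np.array([[np.cos(Y),-np.sin(Y)],[np.sin(Y),np.cos(Y)]]);C=np.array([599.8,61.6])
p=R.T@(s['ee_pos'][:2]-C);print('tcp',s['ee_pos'].round(1),s['ee_rot'].round(1),'chest',p.round(1))
for r in spotter.trace('spatula1','wrist'):
    x,y,wd,h=r['box']
    if r['conf']>.4 and 260<x+wd/2<380 and y+h>150:
        m=r['region'];hsv=cv2.cvtColor(w,cv2.COLOR_RGB2HSV)[...,1]
        z=s['ee_pos'][2]+14.4+7
        b=m&(hsv<60); ys,xs=np.nonzero(b)
        tip=[R.T@(atz(c,(xs[ys==q].mean(),q),z)[:2]-C) for q in (ys.min()+3,ys.max()-3)]
        print('conf',round(r['conf'],2),'blade tip, root in chest',tip[0].round(1),tip[1].round(1),'rows',ys.min(),ys.max())
pre=R@np.array([-59,sl])+C;print('to pre, units',((pre-s['ee_pos'][:2])/25).round(2),'dyaw',((4.5-s['ee_rot'][2])/5).round(2))
E
python3 m3.py -44
```

```text
ee_pos: [558.5, -159.7, 72.1]
ee_rot: [-180.0, 0.0, -5.0]
force: [-0.9, -0.0, -1.8]
gripper_width: 17.7
time_s: 38.58
ee_pos: [543.8, 15.8, 72.0]
ee_rot: [-180.0, 0.0, 4.8]
force: [0.3, -0.3, -0.9]
gripper_width: 17.6
time_s: 38.95
ee_pos: [544.3, 12.3, 72.3]
ee_rot: [180.0, 0.0, 4.4]
force: [0.8, 0.2, -0.3]
gripper_width: 17.4
tcp [544.3  12.4  72.3] [180.    0.    4.4] chest [-59.1 -44.7]
conf 0.92 blade tip, root in chest [ 26.7 -73.6] [ -2.9 -73.7] rows 96 157
conf 0.81 blade tip, root in chest [ 29.8 -44.5] [-79.8 -43.8] rows 90 277
to pre, units [0.   0.03] dyaw 0.01
```

```bash
python3 -m jog '0 0 0 0 0.02 -1 0;0 0 0 0 0.02 -2 0;0 0 0 0 0.02 -3 0;0 0 0 0 0.02 -3.16 0;0 0 0 0 0.02 -3.16 0' 40|sed -n 2,5p;python3 -m jog '0 0 0 0.5 0.04 0 0;0 0 0 1 0.08 0 0;0 0 0 1.5 0.12 0 0;0 0 0 2 0.16 0 0;0 0 0 2.4 0.19 0 0' 40|sed -n 2,5p; python3 -m jog '0 0 0 0.1 0.01 0 0;0 0 0 0.2 0.02 0 0;0 0 0 0.3 0.02 0 0;0 0 0 0.3 0.02 0 0' 40
```

```text
ee_pos: [544.7, 13.6, -6.3]
ee_rot: [180.0, -0.0, 4.5]
force: [0.9, -0.2, -0.3]
gripper_width: 17.5
ee_pos: [605.3, 18.7, -6.7]
ee_rot: [180.0, -0.0, 4.5]
force: [0.1, 0.7, -1.0]
gripper_width: 17.6
time_s: 40.8
ee_pos: [611.8, 19.0, -6.6]
ee_rot: [180.0, 0.0, 4.5]
force: [0.1, 0.6, -0.8]
gripper_width: 17.5
```

```bash
python3 -m jog '0 0 0 0.08 0.01 0 0;0 0 0 0.15 0.01 0 0;0 0 0 0.15 0.01 0 0' 40|sed -n 2,5p; python3 m2.py | grep -A1 yellow
```

```text
ee_pos: [612.2, 19.1, -7.0]
ee_rot: [-180.0, 0.4, 4.5]
force: [-6.9, 0.4, 3.2]
gripper_width: 17.6
```

Contact at −7 N, so it is home. I release it and go for the green one.

```bash
python3 -m jog '0 0 0 -0.03 0 0 0;0 0 0 -0.03 0 -0.03 0;0 0 0 -0.03 0 -0.03 0.32;0 0 0 -0.03 0 -0.03 0.32;0 0 0 -0.03 0 -0.03 0.32'|sed -n 4,5p; python3 -m jog '0 0 0 0 0 1 0.32;0 0 0 0 0 2 0.32;0 0 0 -0.5 -1 4 0.32;0 0 0 -1.5 -3 5.5 0.5;0 0 0 -2.5 -5.3 5.5 0.5'|sed -n 2p;python3 -m jog '0 0 -1 -1 -2 0 0.5;0 0 -1 -1 -2 0 0.5;0 0 -1 -1 -2 0 0.5'|sed -n 2p;python3 m2.py
```

```text
force: [-0.5, 0.5, 0.7]
gripper_width: 29.2
ee_pos: [556.0, -110.5, 133.4]
ee_pos: [529.4, -159.2, 130.1]
[115.  74.  42.] 0.81 c 840.0 -8.5 size 126 28 yaw -16.1 brown/other
[188. 109.  23.] 0.77 c 534.8 -414.7 size 131 28 yaw -1.5 orange
   handle colour at [ 507.7 -410.6] grasp [ 507.8 -414. ]
[132.  95.  64.] 0.65 c 351.6 38.0 size 130 28 yaw -65.5 brown/other
[ 40.  83. 134.] 0.57 c 754.0 87.3 size 348 66 yaw -85.6 green
   handle colour at [768.2  96.6] grasp [751.9 114.2]
[208. 190.  43.] 0.5 c 613.1 19.3 size 76 18 yaw 4.8 yellow
   handle colour at [612.2  19.5] grasp [586.2  17.1]
[192.  45.  39.] 0.49 c 617.3 -24.6 size 76 17 yaw 1.6 red
   handle colour at [616.3 -24.4] grasp [590.3 -25.4]
```

```bash
python3 -m jog '0 0 -0.2 -0.86 -10.1 -1.5 0.5;0 0 -0.2 -0.86 -10.1 -1.5 0.5;0 0 -0.2 -0.86 -10.1 -1.5 0.5;0 0 -0.2 -0.86 -10.1 -1.5 0.5;0 0 -0.2 -0.86 -10.1 -1.5 0.5'|sed -n 2,5p;python3 -m jog '0 0 0 0 0 0 0.5;0 0 0 0 0 0 0.5'|sed -n 2,3p; python3 m2.py|grep -A1 -E 'orange|green'
```

```text
ee_pos: [507.6, -414.3, 90.8]
ee_rot: [180.0, 0.1, -1.6]
force: [0.5, 1.2, -0.2]
gripper_width: 45.4
ee_pos: [508.3, -409.9, 92.7]
ee_rot: [-180.0, -0.0, -1.3]
[ 51. 152.  84.] 0.69 c 429.7 -303.7 size 134 26 yaw -10.8 green
   handle colour at [ 401.7 -296.6] grasp [ 403.2 -298.6]
```

```bash
python3 -m jog '0 0 0 0 -0.12 -1.5 0.5;0 0 0 0 -0.12 -3 0.5;0 0 0 0 -0.12 -4.28 0.5;0 0 0 0 -0.12 -4.28 0.5;0 0 0 0 -0.12 -4.28 0.5'|sed -n 2,4p;python3 -m jog '0 0 0 0 0 0 0;0 0 0 0 0 0 0;0 0 0 0 0 0 0;0 0 0 0 0 0 0;0 0 0 0 0 0 0' 30
```

```text
ee_pos: [508.7, -415.0, -13.0]
ee_rot: [179.9, -0.1, -1.4]
force: [-0.3, 0.5, -0.5]
time_s: 45.22
ee_pos: [507.7, -415.0, -13.9]
ee_rot: [180.0, -0.0, -1.5]
force: [-0.2, 1.9, 5.4]
gripper_width: 17.8
```

```bash
python3 -m jog '0 0 0 0 0 1.5 0;0 0 0 0 0 3.2 0;0 0 0.2 0.2 1.5 3.45 0;0 0 0.4 0.4 3.3 3.45 0;0 0 0.6 0.6 5.3 3.45 0' 40|sed -n 5p; python3 -m jog '0 0 0.6 0.3 2 0 0;0 0 0.6 0.59 4 0 0;0 0 0.6 0.59 6 0 0;0 0 0.6 0.59 8 0 0;0 0 0.6 0.59 10 0 0' 40|sed -n 5p;  python3 -m jog '0 0 0 0 2 0 0;0 0 0 0 4 0 0;0 0 0 0 5.3 0 0;0 0 0 0 5.3 0 0;0 0 0 0 5.3 0 0' 40;python3 m3.py 44
```

```text
gripper_width: 17.0
gripper_width: 17.5
time_s: 47.1
ee_pos: [537.0, 99.6, 71.3]
ee_rot: [180.0, 0.0, 4.5]
force: [-1.0, -0.1, -1.0]
gripper_width: 17.2
tcp [537.   99.2  71.4] [180.    0.    4.5] chest [-59.6  42.4]
conf 0.95 blade tip, root in chest [29.3 44.1] [-80.2  43.2] rows 90 277
conf 0.69 blade tip, root in chest [ 71.3 127.7] [nan nan] rows 0 277
to pre, units [0.02 0.06] dyaw 0.0m3.py:12: RuntimeWarning: Mean of empty slice.
  tip=[R.T@(atz(c,(xs[ys==q].mean(),q),z)[:2]-C) for q in (ys.min()+3,ys.max()-3)]
  ret = ret.dtype.type(ret / rcount)
```

```bash
python3 -m jog '0 0 0 0 0.04 -1 0;0 0 0 0 0.04 -2 0;0 0 0 0 0.04 -3 0;0 0 0 0 0.04 -3.13 0;0 0 0 0 0.04 -3.13 0' 40|sed -n 2,5p;python3 -m jog '0 0 0 0.5 0.04 0 0;0 0 0 1 0.08 0 0;0 0 0 1.5 0.12 0 0;0 0 0 2 0.16 0 0;0 0 0 2.4 0.19 0 0' 40|sed -n 2,5p; python3 -m jog '0 0 0 0.1 0.01 0 0;0 0 0 0.2 0.02 0 0;0 0 0 0.3 0.02 0 0;0 0 0 0.4 0.03 0 0;0 0 0 0.4 0.03 0 0' 40
```

```text
ee_pos: [537.7, 100.6, -6.1]
ee_rot: [180.0, -0.0, 4.5]
force: [-0.1, -0.6, -0.1]
gripper_width: 17.3
ee_pos: [598.3, 106.0, -6.7]
ee_rot: [180.0, -0.0, 4.5]
force: [0.3, 0.4, -0.7]
gripper_width: 17.2
time_s: 49.08
ee_pos: [604.9, 106.4, -6.9]
ee_rot: [180.0, 0.3, 4.5]
force: [-5.2, 0.0, 2.0]
gripper_width: 17.3
```

```bash
python3 -m jog '0 0 0 -0.03 0 0 0;0 0 0 -0.03 0 -0.03 0;0 0 0 -0.03 0 -0.03 0.32;0 0 0 -0.03 0 -0.03 0.32;0 0 0 -0.03 0 -0.03 0.32'|sed -n 4,5p; python3 -m jog '0 0 0 0 0 1 0.32;0 0 0 0 0 2 0.32;0 0 0 -0.5 -1 4 0.32;0 0 0 -1.5 -3 5.5 0.5;0 0 -1 -2.7 -5.3 5.5 0.5'|sed -n 2p;python3 -m jog '0 0 -2.2 -4.5 -9 0 0.5;0 0 -2.2 -4.5 -9 0 0.5;0 0 -2.2 -4.5 -9 0 0.5;0 0 -2.2 -4.5 -9 0 0.5;0 0 -2.2 -4.5 -9 0 0.5'|sed -n 2,3p;python3 m2.py;python3 - <<'E'
from h import *
save(grab_frame('top'),'t5.png',(230,110,460,300),3)
E
```

```text
force: [0.1, 0.4, -0.8]
gripper_width: 29.4
ee_pos: [544.4, -21.1, 133.3]
ee_pos: [428.0, -248.6, 130.2]
ee_rot: [179.9, -0.1, -11.8]
[133.  94.  64.] 0.77 c 350.7 37.5 size 128 25 yaw -66.8 brown/other
[208. 189.  44.] 0.73 c 613.2 18.5 size 76 22 yaw 5.3 yellow
   handle colour at [612.   19.1] grasp [586.3  16. ]
[206. 124.  39.] 0.65 c 607.4 106.5 size 75 17 yaw 2.6 orange
   handle colour at [604.7 106.8] grasp [580.4 105.3]
[188.  47.  40.] 0.61 c 615.8 -24.7 size 78 23 yaw 1.7 red
   handle colour at [615.3 -23.5] grasp [588.9 -25.4]
[115.  73.  40.] 0.61 c 839.5 -7.8 size 121 25 yaw -16.1 brown/other
```

View pics/t5.png

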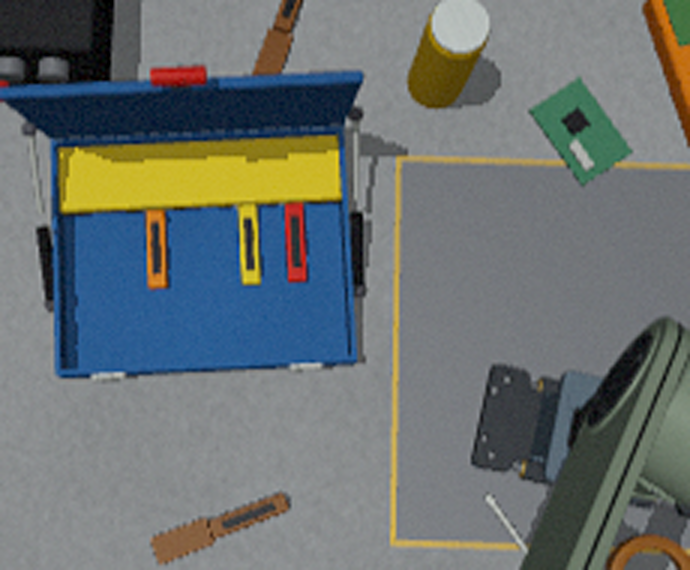

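Red, yellow and orange all sit against the block (crop 295,240 / 249,243 / 157,248). Green is next.

```bash
python3 m2.py scene|grep -A1 green; python3 -m jog '0 0 0 -1 -1.9 -2 0.4;0 0 0 -1 -1.9 -2 0.4;0 0 0 -1 -1.9 -2 0.4;0 0 0 -1 -1.9 -2 0.4'|sed -n 2,3p
```

```text
ee_pos: [405.8, -292.2, 80.9]
ee_rot: [180.0, -0.1, -11.4]
```

```bash
python3 m2.py wrist;python3 -m jog '0 0 0 -0.1 -0.2 -1 0.4;0 0 0 -0.1 -0.2 -1 0.4;0 0 0 -0.1 -0.2 -1 0.4'
python3 - <<'E'
from h import *
w=grab_frame('wrist');save(w,'w7.png',s=.75)
E
```

```text
[131. 134. 130.] 0.94 c 426.8 -303.0 size 132 26 yaw -11.8 brown/other
time_s: 52.18
ee_pos: [402.6, -297.7, 55.8]
ee_rot: [180.0, -0.1, -11.5]
force: [-0.9, 0.5, 1.0]
gripper_width: 36.8
```

View pics/w7.png

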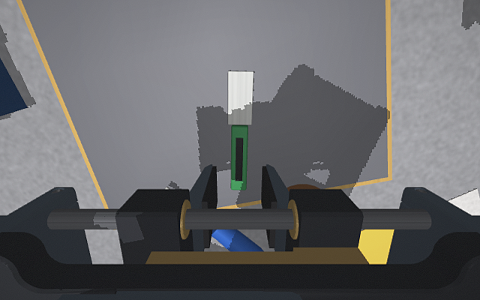

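```bash
python3 -m jog '0 0 0 0 0 -1 0.4;0 0 0 0 0 -2 0.4;0 0 0 0 0 -2.8 0.4;0 0 0 0 0 -2.8 0.4;0 0 0 0 0 -2.8 0.4'|sed -n 2,4p;python3 -m jog '0 0 0 0 0 0 0;0 0 0 0 0 0 0;0 0 0 0 0 0 0;0 0 0 0 0 0 0;0 0 0 0 0 0 0' 30
```

```text
ee_pos: [402.8, -298.2, -14.0]
ee_rot: [179.9, -0.1, -11.5]
force: [0.2, -0.0, -0.2]
time_s: 53.48
ee_pos: [402.3, -298.0, -14.4]
ee_rot: [180.0, -0.1, -11.5]
force: [-1.3, 1.6, 6.3]
gripper_width: 17.1
```

```bash
python3 -m jog '0 0 0 0 0 1.5 0;0 0 0 0 0 3.2 0;0 0 0.5 0.5 1.5 3.45 0;0 0 1 1 3.2 3.45 0;0 0 1.5 1.5 5 3.45 0' 40|sed -n 5p; python3 -m jog '0 0 0.5 0.6 2 0 0;0 0 1 1.2 4 0 0;0 0 1.5 1.8 6 0 0;0 0 1.7 2.4 8 0 0;0 0 1.7 2.7 9.9 0 0' 40|sed -n 5p;  python3 -m jog '0 0 0 0.6 1.4 0 0;0 0 0 1.07 2.8 0 0;0 0 0 1.07 2.8 0 0;0 0 0 1.07 2.8 0 0' 40;python3 m3.py 88 2>/dev/null
```

```text
gripper_width: 17.7
gripper_width: 17.2
time_s: 55.22
ee_pos: [532.9, 144.3, 70.7]
ee_rot: [180.0, 0.1, 4.5]
force: [-0.8, 0.3, -0.8]
gripper_width: 17.5
tcp [532.9 144.   70.8] [1.8e+02 1.0e-01 4.5e+00] chest [-60.2  87.4]
conf 0.95 blade tip, root in chest [nan nan] [-3.8 57.6] rows 75 157
conf 0.81 blade tip, root in chest [28.8 88.4] [-80.7  88.4] rows 90 277
to pre, units [0.05 0.03] dyaw 0.0
```

```bash
python3 -m jog '0 0 0 0.04 0.01 -1 0;0 0 0 0.04 0.01 -2 0;0 0 0 0.04 0.01 -3 0;0 0 0 0.04 0.01 -3.1 0;0 0 0 0.04 0.01 -3.1 0' 40|sed -n 2,5p;python3 -m jog '0 0 0 0.5 0.04 0 0;0 0 0 1 0.08 0 0;0 0 0 1.5 0.12 0 0;0 0 0 2 0.16 0 0;0 0 0 2.4 0.19 0 0' 40|sed -n 2,5p; python3 -m jog '0 0 0 0.1 0.01 0 0;0 0 0 0.2 0.02 0 0;0 0 0 0.3 0.02 0 0;0 0 0 0.38 0.03 0 0;0 0 0 0.38 0.03 0 0' 40
```

```text
ee_pos: [535.1, 144.6, -5.7]
ee_rot: [180.0, -0.0, 4.5]
force: [-0.4, -0.6, -0.8]
gripper_width: 17.5
ee_pos: [595.7, 149.9, -6.4]
ee_rot: [180.0, -0.0, 4.5]
force: [-0.0, 0.0, -1.0]
gripper_width: 17.5
time_s: 57.2
ee_pos: [601.5, 150.3, -6.5]
ee_rot: [180.0, 0.3, 4.5]
force: [-5.7, -0.7, 2.5]
gripper_width: 17.3
```

```bash
python3 -m jog '0 0 0 -0.03 0 0 0;0 0 0 -0.03 0 -0.04 0;0 0 0 -0.03 0 -0.04 0.32;0 0 0 -0.03 0 -0.04 0.32;0 0 0 -0.03 0 -0.04 0.32'|sed -n 4,5p; python3 -m jog '0 0 0 0 0 1 0.32;0 0 0 0 0 2 0.32;0 0 0 -1 0 4 0.32;0 0 0 -3 0 5.5 0.8;0 0 0 -5 0 7 0.8'|sed -n 2p;python3 -m jog '0 0 0 -3 3 2 0.8;0 0 0 -3 3 2 0.8;0 0 0 -3 3 2 0.8;0 0 0 -3 3 2 0.8'|sed -n 2,3p;python3 m2.py
python3 - <<'E'
from h import *
b=grab_frame('top');a=grab_frame('scene');np.save('a6.npy',a)
def red(im):
    im=im.astype(int);m=((im[...,0]>110)&(im[...,1]<70)&(im[...,2]<80)).astype(np.uint8)
    n,l,st,ce=cv2.connectedComponentsWithStats(m);return [(st[i].tolist(),ce[i].round(1).tolist()) for i in range(1,n) if st[i,4]>25]
A=red(a);B=red(b);print('scene',A,'top',B)
for p in A:
    for q in B: print(p[1],q[1],tri([(cam('scene'),p[1]),(cam('top'),q[1])]).round(1))
for r in spotter.trace('phone','top')[:2]:
    m=r['region'].astype(np.uint8);cn=max(cv2.findContours(m,0,2)[0],key=cv2.contourArea).reshape(-1,2).astype(float)
    print('phone',r['conf'],cv2.minAreaRect(np.array([atz(cam('top'),p,17)[:2] for p in cn],np.float32)))
E
```

```text
force: [-0.4, 0.7, 0.0]
gripper_width: 29.2
ee_pos: [477.7, 150.6, 169.0]
ee_pos: [403.7, 225.3, 217.5]
ee_rot: [180.0, -0.0, 4.6]
[118.  77.  42.] 0.85 c 839.4 -9.6 size 126 26 yaw -18.0 brown/other
[197.  47.  41.] 0.66 c 615.8 -24.7 size 73 17 yaw 1.6 red
   handle colour at [613.9 -24.5] grasp [588.8 -25.4]
[88. 67. 54.] 0.58 c 350.4 36.9 size 129 26 yaw -66.8 brown/other
[207. 125.  42.] 0.54 c 606.0 106.5 size 73 15 yaw 5.4 orange
   handle colour at [603.4 106. ] grasp [579.1 103.9]
[211. 194.  45.] 0.51 c 613.0 19.3 size 76 18 yaw 4.7 yellow
   handle colour at [610.2  19.4] grasp [586.1  17.1]
scene [([365, 164, 16, 10, 73], [372.7, 168.4]), ([314, 208, 12, 18, 62], [319.7, 215.6])] top [([280, 132, 19, 6, 97], [289.3, 134.8]), ([325, 178, 7, 26, 110], [327.9, 190.7])]
[372.7, 168.4] [289.3, 134.8] [684.8  69.2 299.1]
[372.7, 168.4] [327.9, 190.7] [613.6  38.5 235.6]
[319.7, 215.6] [289.3, 134.8] [700.    3.7 188.6]
[319.7, 215.6] [327.9, 190.7] [610.1 -26.9  27.9]
phone 0.7 ((521.6006469726562, 357.9731140136719), (62.85355758666992, 31.76902961730957), 50.0269660949707)
phone 0.43 ((750.9950561523438, 86.61087799072266), (65.74888610839844, 344.3457946777344), 4.371371269226074)
```

Run:
```python
from h import *
b=grab_frame('top');a=np.load('a6.npy')
x=cv2.resize(b[110:300,230:370],None,fx=3,fy=3,interpolation=2)[:520,:400];y=cv2.resize(a[80:280,260:480],None,fx=1.8,fy=2.6,interpolation=2)[:520]
save(np.hstack([x,y]),'fin.png')
i=b.astype(int);m=(i[...,1]>1.3*i[...,0])&(i[...,1]>1.2*i[...,2]);m[:,:240]=0;m[:,352:]=0;m[:150]=0;m[245:]=0
ys,xs=np.nonzero(m);print(len(xs)); cn=np.stack([xs,ys],1).astype(float)
c=cam('top');print(cv2.minAreaRect(np.array([atz(c,p,20)[:2] for p in cn],np.float32)))
```

```text
131
((628.8289794921875, 68.70204162597656), (73.7016372680664, 284.4847717285156), 19.804296493530273)
```

View pics/fin.png

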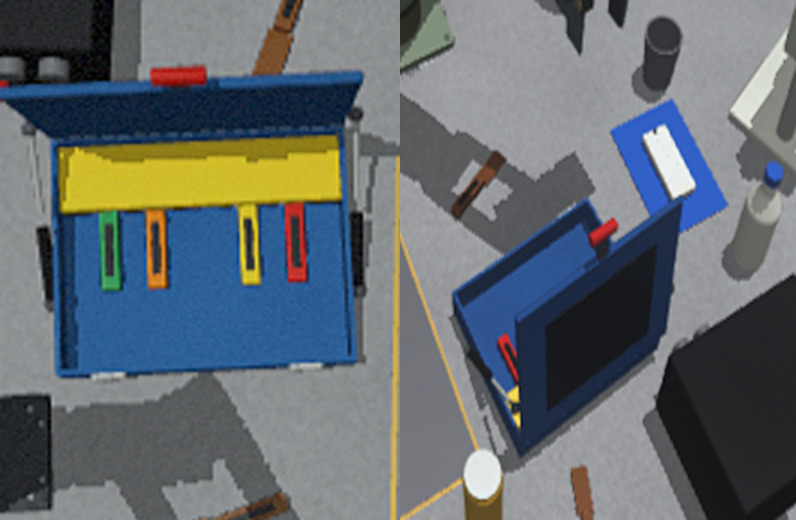

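All four are home in their own slots (left panel, 110/157/249/297 at y≈245) and the phone lies on the mat (right panel 668,160). I now close the lid.

```bash
python3 -m jog '0 0 0 0 0 2.4 0.8;0 0 0 0 0 5 0.8;0 0 0 2 -2 5 0.8;0 0 0 4 -4 5 0.8;0 0 0 6 -5 5 0.8'|sed -n 2,3p;python3 -m jog '0 0 0 2 -0.5 0 0.8;0 0 0 4 -1 0 0.8;0 0 0 5 -1.2 0 0.8;0 0 0 5 -1.2 0 0.8;0 0 0 5 -1.2 0 0.8'
```

```text
ee_pos: [546.8, 103.2, 343.1]
ee_rot: [-180.0, -0.1, 4.5]
time_s: 60.5
ee_pos: [669.8, 75.3, 342.5]
ee_rot: [-180.0, 0.1, 4.5]
force: [0.3, -0.2, 0.8]
gripper_width: 72.9
```

```bash
python3 -m jog '0 0 0 0.48 -0.27 0 0.9;0 0 0 0.48 -0.27 0 0.9;0 0 0 0.48 -0.27 -1 0.9;0 0 0 0.48 -0.27 -2 0.9;0 0 0 0.48 -0.27 -2.9 0.9'|sed -n 2,5p;python3 -m jog '0 0 0 0 0 0 0.2;0 0 0 0 0 0 0.2;0 0 0 0 0 0 0.2;0 0 0 0 0 0 0.2;0 0 0 0 0 0 0.2' 40;python3 -m jog '0 0 0 0 0 0 0.2;0 0 0 0 0 0 0.2;0 0 0 0 0 0 0.2' 40
python3 -c "
import numpy as np
r=254;t0=1.45
for t in np.arange(1.4,-.01,-.1):
  dx=r*(np.cos(t0)-np.cos(t))/25;print(round(t,2),np.round([dx*.997,dx*.0785,r*(np.sin(t)-np.sin(t0))/25],2))"
```

```text
ee_pos: [682.0, 68.7, 269.6]
ee_rot: [180.0, 0.0, 4.5]
force: [-1.1, 0.1, -1.0]
gripper_width: 81.9
time_s: 61.75
ee_pos: [682.8, 68.3, 270.8]
ee_rot: [180.0, -0.1, 4.5]
force: [0.0, -0.5, 1.0]
gripper_width: 39.5
time_s: 62.12
ee_pos: [682.8, 68.3, 270.8]
ee_rot: [180.0, -0.1, 4.5]
force: [-0.3, -0.8, 3.8]
gripper_width: 39.8
1.4 [-0.5  -0.04 -0.07]
1.3 [-1.49 -0.12 -0.3 ]
1.2 [-2.45 -0.19 -0.62]
1.1 [-3.37 -0.27 -1.03]
1.0 [-4.25 -0.33 -1.54]
0.9 [-5.08 -0.4  -2.13]
0.8 [-5.84 -0.46 -2.8 ]
0.7 [-6.53 -0.51 -3.54]
0.6 [-7.14 -0.56 -4.35]
0.5 [-7.67 -0.6  -5.22]
0.4 [-8.11 -0.64 -6.13]
0.3 [-8.46 -0.67 -7.08]
0.2 [-8.71 -0.69 -8.07]
0.1 [-8.86 -0.7  -9.07]
-0.0 [ -8.91  -0.7  -10.09]
```

Handle gripped (39.8 mm). I pull it along the arc.

```bash
python3 -m jog '0 0 0 -0.5 -0.04 -0.07 0.2;0 0 0 -1 -0.08 -0.18 0.2;0 0 0 -1.49 -0.12 -0.3 0.2;0 0 0 -1.98 -0.15 -0.45 0.2;0 0 0 -2.45 -0.19 -0.62 0.2' 50;python3 -m jog '0 0 0 -0.46 -0.04 -0.2 0.2;0 0 0 -0.92 -0.08 -0.41 0.2;0 0 0 -1.37 -0.11 -0.66 0.2;0 0 0 -1.8 -0.14 -0.92 0.2;0 0 0 -1.8 -0.14 -0.92 0.2' 50
```

```text
time_s: 62.75
ee_pos: [622.9, 63.6, 257.2]
ee_rot: [180.0, -0.4, 4.5]
force: [1.0, -0.7, 10.1]
gripper_width: 39.3
time_s: 63.38
ee_pos: [574.8, 59.8, 233.8]
ee_rot: [180.0, 0.0, 4.5]
force: [-5.8, -1.2, 12.5]
gripper_width: 39.2
```

```bash
python3 -m jog '0 0 0 -0.5 -0.03 -0.15 0.2;0 0 0 -0.93 -0.07 -0.44 0.2;0 0 0 -1.33 -0.1 -0.76 0.2;0 0 0 -1.69 -0.13 -1.11 0.2;0 0 0 -2.05 -0.15 -1.48 0.2' 50;python3 -m jog '0 0 0 -0.34 -0.02 -0.38 0.2;0 0 0 -0.64 -0.05 -0.79 0.2;0 0 0 -0.92 -0.07 -1.21 0.2;0 0 0 -1.17 -0.09 -1.66 0.2;0 0 0 -1.17 -0.09 -1.66 0.2' 50
```

```text
time_s: 64.0
ee_pos: [524.4, 55.9, 194.2]
ee_rot: [179.9, 0.0, 4.5]
force: [2.8, -2.8, 0.6]
gripper_width: 39.1
time_s: 64.62
ee_pos: [491.0, 53.3, 151.6]
ee_rot: [179.9, 0.5, 4.5]
force: [-4.7, -5.3, 3.3]
gripper_width: 39.2
```

```bash
python3 -m jog '0 0 0 -0.35 -0.02 -0.63 0.2;0 0 0 -0.64 -0.04 -1.27 0.2;0 0 0 -0.83 -0.06 -1.75 0.2;0 0 0 -0.99 -0.07 -2.22 0.2;0 0 0 -0.99 -0.07 -2.22 0.2' 50;python3 -m jog '0 0 0 -0.13 -0.01 -0.49 0.2;0 0 0 -0.25 -0.01 -0.98 0.2;0 0 0 -0.34 -0.02 -1.48 0.2;0 0 0 -0.41 -0.03 -1.98 0.2;0 0 0 -0.41 -0.03 -1.98 0.2' 50
```

```text
time_s: 65.25
ee_pos: [465.5, 51.3, 95.6]
ee_rot: [179.9, 0.7, 4.6]
force: [-5.5, -6.6, 2.1]
gripper_width: 38.8
time_s: 65.88
ee_pos: [455.0, 50.5, 46.0]
ee_rot: [179.9, 0.7, 4.6]
force: [-4.5, -7.4, 0.7]
gripper_width: 39.3
```

```bash
python3 -m jog '0 0 0 0 0 -0.3 0.2;0 0 0 0 0 -0.6 0.2;0 0 0 0 0 -0.85 0.2;0 0 0 0 0 -0.95 0.2;0 0 0 0 0 -0.95 0.2' 50;python3 -m jog '0 0 0 0 0 -0.06 0.2;0 0 0 0 0 -0.12 0.2;0 0 0 0 0 -0.12 0.2' 50
```

```text
time_s: 66.5
ee_pos: [453.5, 50.4, 22.3]
ee_rot: [179.9, 0.8, 4.6]
force: [-6.3, -8.6, 0.6]
gripper_width: 39.4
time_s: 66.88
ee_pos: [453.5, 50.4, 20.8]
ee_rot: [179.9, 0.8, 4.6]
force: [-10.2, -8.1, 12.5]
gripper_width: 39.0
```

Contact: the lid is shut. I release, retreat and verify.

```bash
python3 -m jog '0 0 0 0 0 0.05 1;0 0 0 0 0 0.05 1;0 0 0 0 0 0.05 1;0 0 0 0 0 0.05 1;0 0 0 0 0 0.05 1'|tail -2;python3 -m jog '0 0 0 0 0 2 1;0 0 0 0 0 4 1;0 0 0 -1 -2 6 1;0 0 0 -2 -4 7 1;0 0 0 -3 -6 7 1'|sed -n 2p;python3 -m jog '0 0 0 0 -5 0 1;0 0 0 0 -5 0 1;0 0 0 0 -5 0 1;0 0 0 0 -5 0 1;0 0 0 0 -5 0 1'
python3 - <<'E'
from h import *
b=grab_frame('top');a=grab_frame('scene')
def red(im,box):
    im=im.astype(int);m=(im[...,0]>110)&(im[...,1]<70)&(im[...,2]<80);k=np.zeros_like(m);k[box[1]:box[3],box[0]:box[2]]=1
    ys,xs=np.nonzero(m&k);return xs.mean(),ys.mean()
pa=red(a,(300,150,345,180));pb=red(b,(280,232,330,252));print(pa,pb,tri([(cam('scene'),pa),(cam('top'),pb)]).round(1))
for n,im in(('top',b),('scene',a)):
    c=cam(n)
    i=im.astype(int);m=((i[...,2]>90)&(i[...,0]<60)&(i[...,2]-i[...,0]>50)).astype(np.uint8)
    for cn in cv2.findContours(m,0,2)[0]:
        if cv2.contourArea(cn)>3000: print(n,'blue',cv2.minAreaRect(np.array([atz(c,p,55)[:2] for p in cn.reshape(-1,2).astype(float)],np.float32)))
    for q,z in(('phone',17),('mat',3)):
        for r in spotter.trace(q,n)[:1]:
            m=r['region'].astype(np.uint8);cn=max(cv2.findContours(m,0,2)[0],key=cv2.contourArea).reshape(-1,2).astype(float)
            print(n,q,r['conf'],cv2.minAreaRect(np.array([atz(c,p,z)[:2] for p in cn],np.float32)))
E
```

```text
force: [-0.1, 0.1, -0.7]
gripper_width: 86.5
ee_pos: [388.0, -96.8, 199.7]
time_s: 68.75
ee_pos: [387.2, -219.0, 197.3]
ee_rot: [-180.0, 0.0, 4.6]
force: [0.1, 0.3, 0.4]
gripper_width: 90.9
(np.float64(321.07142857142856), np.float64(163.6904761904762)) (np.float64(299.16438356164383), np.float64(244.986301369863)) [456.6  50.1  52.5]
top blue ((164.05630493164062, -732.8515625), (149.47604370117188, 227.83560180664062), 1.5997066497802734)
top blue ((473.8979187011719, 353.06146240234375), (132.262939453125, 187.80873107910156), 88.18252563476562)
top blue ((597.9352416992188, 61.581214904785156), (220.49900817871094, 273.77740478515625), 4.484030246734619)
top phone 0.91 ((478.0422668457031, 367.5111083984375), (53.827293395996094, 114.7110366821289), 88.11595153808594)
top mat 0.75 ((479.105712890625, 369.88946533203125), (143.6564178466797, 204.78688049316406), 89.041015625)
scene blue ((602.080078125, 61.85661315917969), (220.8628387451172, 274.1813049316406), 4.468695640563965)
scene blue ((68.67713165283203, -730.3026123046875), (213.5797119140625, 258.5677185058594), 5.383328437805176)
scene phone 0.94 ((482.29595947265625, 365.76568603515625), (56.57758712768555, 122.25849914550781), 87.45822143554688)
scene mat 0.82 ((481.5343933105469, 370.96990966796875), (143.39573669433594, 208.5010986328125), 88.91061401367188)
```

The handle is back at its shut position (456.6, 50.1, 52.5), and the phone is about 3 mm from the mat's centre.

```bash
python3 -c "
from workcell import env; print(env.job_done())"
```

```text
the job is handed in; nothing more can be done
None
```

The job is done and handed in; no verdict was reported. I opened the lid onto its struts and laid the phone on the mat. The four spatulas present (red, yellow, orange, green; no white one was there) are each in a slot of their own, and the lid is shut again at about 69 s.

**Last checks**
- **Spatulas:** before closing, all four handles sat against the block in the picture, and each push ended in contact (2 to 7 N).
- **Lid:** the handle is back at (457, 50, 53), within 1 mm of where it was when shut at the start.
- **Phone:** it lies about 3 mm from the mat's centre in the top view and about 5 mm in the scene view.
- **Robot:** it stands clear of everything with the gripper open.
- **Bystanders:** I did not measure their positions at the end; in the last pictures they looked unmoved.

**What failed or disagreed on the way**
- **Lid:** the first handle pinch slipped and the lid fell shut. A slower lift with a firmer grip opened it.
- **Gripper depth:** the first phone grasp closed above the phone, because the fingertips sat about 15 to 20 mm higher than the reported tool point. I went lower from then on.
- **Detection:** the spotter missed the green spatula in the last detection pass, so its place was confirmed only by eye and by the push contact.

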